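Park and lock a slit-lamp base for transport

TASK

Get this slit-lamp base ready for moving: first bring the sliding carriage fully home towards the stud block (its joystick makes a good handle). Then fit the lock plate that has the oblong eye: tilt it to get its eye over and under the stud's wide head, and level it so that its round hole drops over the carriage pin and it lies flat under the head. Leave the similar plate with two round holes where it is.

Things in the scene. Friction and masses are not known exactly. Their poses are not given: they have to be found in the camera images.
- bed: Fixed grey slide bed of the slit-lamp base, its foot 285 x 170 x 12 mm lying from x = -115 to +170 mm in its own frame. Origin: on the table top, z up. Its x axis is the slide direction, pointing from the stud block to the carriage. It does not move; its position and yaw vary.
- stud (a point): Foot of the stud, axes as the bed: centre of the top of the aluminium stud block (24 mm along x, 36 along y, top 40 mm over the table). A round shank, 8 mm thick, rises 18 mm from here to the underside of a rectangular head 38 mm long (bed x, centred), 14 mm wide (y), 5 mm thick. Beyond the block, on the side away from the carriage, nothing rises over 12 mm above the table.
- carriage (a joint): Slide of the white carriage along bed x, in m: 0 is fully home (parked at its stop, nearest the stud), 0.06 farthest. It stays where it is left; about 3 N moves it. Carriage top 40 mm above the table, level with the stud block; parked, its near edge lies 70 mm from the stud axis.
- joystick (a point): Centre of the joystick's black upright grip on the carriage: 22 mm thick, 40 mm tall (20 mm above and below this point), its underside 24 mm above the carriage top. Rigid with the carriage. It stands 25 mm along bed x and -50 mm along bed y from the pin.
- pin (a point): Foot of the carriage's plain steel pin, on the carriage top face, axes as the bed: 8 mm in diameter, 12 mm tall, the upper 5 mm tapering to 4 mm. With the carriage home it is 95 mm from the stud axis along bed x. An aluminium socket (48 mm across, 22 mm high) stands on the carriage 68 mm along x and 25 mm along y from the pin.
- plate_grip (a point): Centre, half-way up, of the upright aluminium grip block on the lock plate: 16 mm along plate x, 24 along y, 40 tall, standing on the plate's upper face. Axes are the plate's: x along it from eye end to round-hole end, z up out of the upper face. Steel plate 128 x 36 x 5 mm, about 0.18 kg, from -74 to +54 mm along x from this point. It starts flat on the table.
- plate_eye (a point): Centre of the lock plate's oblong eye, at mid thickness, -46 mm along plate x from the grip block: a rectangular through opening 32 mm along plate x, 20 along y. It is shorter than the stud's head, so it passes only with the plate tilted, hole end up. Fitted, this point lies 9.5 mm along bed x from the stud axis and the end bar stands 2.5 mm clear of the shank.
- plate_hole (a point): Centre of the lock plate's round hole at mid thickness: 12 mm in diameter; +39.5 mm along plate x from the grip.
- plate_nose (a point): Centre, at mid thickness, of the 12 mm bar that closes the lock plate's eye at its end; -68 mm along plate x from the grip block. This bar goes first: down past the end of the stud's head that points away from the carriage, with the plate tilted about 40 degrees (hole end up), then along bed x under the head up to the shank; then the hole end is lowered.
- other_grip (a point): Centre of the grip block of the other plate, which has the same outer size and grip block but only two small round holes (14 and 12 mm) and no oblong eye. Not wanted; stays where it lies.
Things that resemble listed ones, but are neither listed nor needed, are in the scene too. Leave any purple look-alike of the part that bears plate_grip alone.

How it is judged:
By the outcome, as a careful person would: the job done as asked, in the order asked, and still so for the second after the job is handed in, with the robot touching nothing.
It also fails if it takes over 61 s, if anything falls off the work surface, if the arm or the gripper's body presses on something with over 40 N, if the wrist force passes 120 N, or if a joint passes its speed limit or range.

ROBOT

A 6-joint arm with a two-finger parallel gripper is mounted at the origin on the work surface. World frame = base frame: x ahead of the robot, y to its left, z up, the work surface at z = 0. Lengths are in m, angles in rad, forces in N, time in s.
With the tool pointing down it reaches from about 0.3 to 0.875 m from the base axis. Payload 6.4 kg.
Tool frame: the origin (TCP) lies midway between the tips of the shut fingers; the grasp point (between the pads) lies 19 mm behind it; z points along the fingers, y is the direction in which the jaws open and shut (so a half turn about z gives the same grasp; the last joint's range is limited). The gripper opens to 85 mm and grips with 20 to 120 N. Pads are 22 mm wide; open, the fingers measure 114 mm over their backs; the gripper's body (76 mm by 85 mm) begins 54 mm behind the grasp point. The pads swing forward as they close: fully open they stand 13 mm farther back than shut.
Start: joints at [-1.42, 0.181, 1.607, -0, 1.354, -0.206], TCP at [0.201, -0.539, 0.231] pointing down, gripper open.
Joint ranges: [-2.99, 2.99], [-0.89, 2.07], [0.3, 2.58], [-1.14, 4.28], [0, 2.63], [-3.12, 3.12]. Speed limits (rad/s): [2.57, 2.57, 3.01, 3.14, 3.14, 3.14].

INTERFACE

Orientations are given as a unit quaternion [w, x, y, z].
In Python, from bench import ctrl gives the robot as it stands.
- The arm moves only by the tool apply_moves, never from a script. Its argument "plan" is a list of rows, each an object with "translation": the shift along the tool's x, y, z in m, a list of three; "angular": the turn, a rotation vector about the tool's x, y, z in rad, a list of three; "hand": the finger opening in m, from 0 to 0.0854. In form: [{"translation": [x, y, z], "angular": [rx, ry, rz], "hand": hand}, ...]. A call has 1 to 10 rows; each row shifts and turns the commanded pose from where the row before left it, along the tool's axes as they then stand; what a row does not reach is not made up. A row lasts 1/8 s, in which the tool goes at most 62.5 mm and 10.7 degrees, less where a joint would pass 70% of its speed; a pose out of reach is approached as far as the arm can. A call with a gripper value outside its range is refused whole. The fingers move at their own pace and stop on an object; the grip force is fixed at half the most. Time passes only in rows, so rows that do not move let the fingers close. It gives the time, the measured TCP pose, the force and the opening at its end, in the units of the state.
- ctrl.get_obs(): the state, without advancing time (a new reading comes with each control period).
- ctrl.camera(name): name is "scene" or "top" or "wrist"; returns a dict with "img" (420x560x3 uint8, red, green, blue), "K" (3x3 intrinsics, pixels), "eye" and "orientation" of the camera in the world. Camera axes: x right, y up, looking along -z (the intrinsics and any distortion apply to the point x, -y, -z); pixel columns grow to the right and rows downward; lengths in m; the calibration is good to about 2 mm. A picture is of the moment at which its call begins. There is no depth.
- ctrl.hand_in(): hands the job in, once; it reports no verdict.
The state is a dict: "time_s": time; "q": joint angles; "dq": joint speeds; "joint_efforts": joint torques, N m; "eef_pos": TCP position; "eef_rot": TCP orientation; "wrist_force": force on the tool from outside, world axes, zero at the start; "torque": the same for the moment, N m; "opening": opening from 0.0 (shut) to 1.0 (fully open).
Only numpy, scipy, OpenCV 4.12 (cv2) and the standard library are available. Lean on these libraries where they do the work, as an engineer would, in place of code of your own. Each camera call takes 0.05 s, during which the arm holds its last target.

## Working session

There is one attempt and no reset: what is moved stays moved. The work goes in short steps, Python scripts to look and compute and a tool call to move; the robot and the scene stay as the last step left them, time stands still between calls to the robot, and variables do not carry over. Pictures are saved under pics/ and viewed, and the job is handed in when it is done.

Besides the shell and the picture viewer there is one more tool, called after ">>>" by a JSON object that holds its "api" and its "payload", one argument or row to a line. apply_moves: Moves the arm, as the interface text tells. Its arguments: {"type":"object","properties":{"plan":{"type":"array","items":{"type":"object","properties":{"translation":{"type":"array","items":{"type":"number"}},"angular":{"type":"array","items":{"type":"number"}},"hand":{"type":"number"}}}}},"required":["plan"]}

```bash
ls; mkdir -p pics; python3 - <<'E'
from bench import ctrl
import cv2,json,numpy as np
o=ctrl.get_obs();print(o)
for n in["scene","top","wrist"]:
    c=ctrl.camera(n);cv2.imwrite(f"pics/{n}0.png",c["img"][:,:,::-1]);print(n,c["K"],c["eye"],c["orientation"],[k for k in c])
E
```

```text
pics
{'time_s': 0.0, 'q': array([-1.42031125e+00,  1.81577302e-01,  1.60797712e+00,  4.49579993e-06,
        1.35379024e+00, -2.06335805e-01]), 'dq': array([ 0.00024783, -0.00060545,  0.00017419,  0.00028567, -0.00080107,
       -0.00032711]), 'joint_efforts': array([-1.64126810e-03, -4.44875479e+01, -3.51338053e+01, -4.38600982e-04,
        9.05655732e-03, -2.30514172e-05]), 'eef_pos': array([ 0.2007621 , -0.53824038,  0.23037868]), 'eef_rot': array([-8.75602587e-04,  9.84126737e-01,  1.77464923e-01,  2.66534900e-05]), 'wrist_force': array([-0.57911713, -0.50418832,  0.12343147]), 'torque': array([ 0.06981543, -0.02583808,  0.05023455]), 'opening': 1.0026044818162962}
scene [[402.45000155   0.         274.54261325]
 [  0.         402.45000155 206.88802513]
 [  0.           0.           1.        ]] [ 0.91222884 -0.55932367  0.65878755] [0.85903545 0.36273866 0.13402148 0.33543554] ['img', 'K', 'eye', 'orientation']
top [[533.7021959    0.         266.52167958]
 [  0.         533.7021959  206.51360488]
 [  0.           0.           1.        ]] [ 0.3734856  -0.12716974  1.0547419 ] [-0.70487667 -0.0476043   0.04783657  0.70611215] ['img', 'K', 'eye', 'orientation']
wrist [[312.18968848   0.         280.91784908]
 [  0.         312.18968848 206.44873119]
 [  0.           0.           1.        ]] [ 0.27577641 -0.51053537  0.37224972] [ 0.81122771 -0.13003725  0.09091355 -0.56279183] ['img', 'K', 'eye', 'orientation']
```

View pics/scene0.png

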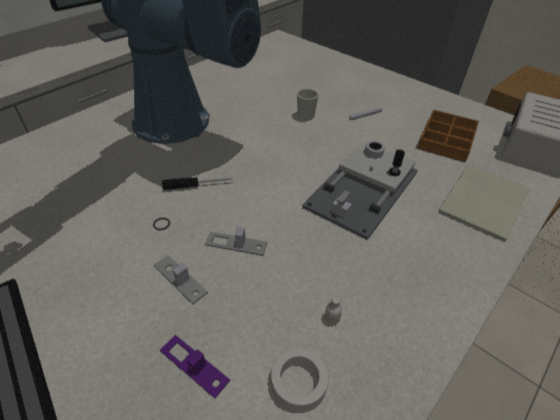

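View pics/top0.png

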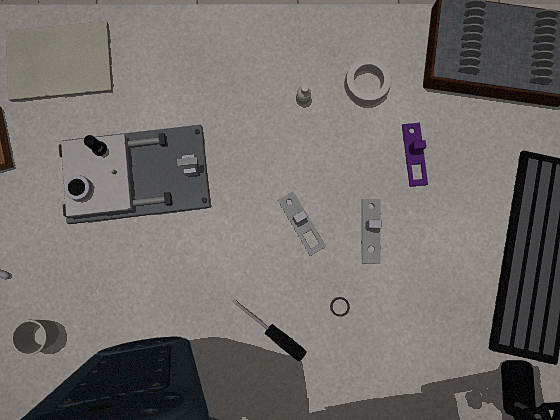

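View pics/wrist0.png

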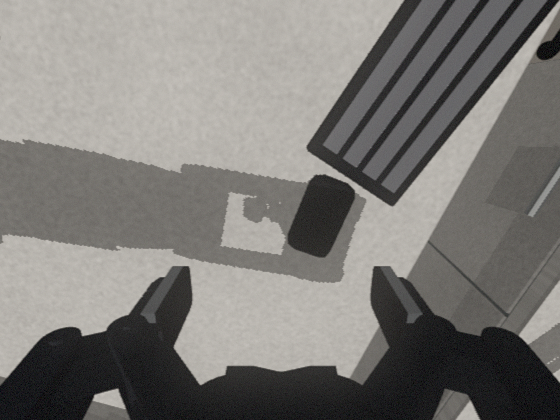

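Candidates in the top view: grey plate (301,222) with an oblong eye near (311,240); grey plate (371,230) with two small round holes; purple look-alike (415,150). By the description I choose the first, and I check it in a close crop.

```bash
cat > h.py <<'E'
import numpy as np,cv2
from scipy.spatial.transform import Rotation as R
def rot(q): return R.from_quat([q[1],q[2],q[3],q[0]])
def ray(c,uv):
    K=np.array(c["K"]);uv=np.atleast_2d(np.array(uv,float))
    d=np.c_[(uv[:,0]-K[0,2])/K[0,0],-(uv[:,1]-K[1,2])/K[1,1],-np.ones(len(uv))]
    return np.array(c["eye"]),rot(c["orientation"]).apply(d)
def onz(c,uv,z):
    e,d=ray(c,uv);return e+d*((z-e[2])/d[:,2])[:,None]
def proj(c,P):
    K=np.array(c["K"]);p=rot(c["orientation"]).inv().apply(np.atleast_2d(P)-np.array(c["eye"]))
    return np.c_[K[0,2]+K[0,0]*p[:,0]/-p[:,2],K[1,2]-K[1,1]*p[:,1]/-p[:,2]]
E
python3 - <<'E'
from bench import ctrl
import cv2,pickle
cs={n:ctrl.camera(n) for n in["top","scene"]};pickle.dump(cs,open("c0.pkl","wb"))
t=cs["top"]["img"][:,:,::-1];s=cs["scene"]["img"][:,:,::-1]
cv2.imwrite("pics/ctop1.png",cv2.resize(t[185:270,270:390],None,fx=6,fy=6,interpolation=cv2.INTER_CUBIC))
cv2.imwrite("pics/ctop2.png",cv2.resize(t[115:230,55:215],None,fx=5,fy=5,interpolation=cv2.INTER_CUBIC))
cv2.imwrite("pics/csc1.png",cv2.resize(s[130:245,295:425],None,fx=5,fy=5,interpolation=cv2.INTER_CUBIC))
E
```

```text
(no output)
```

View pics/ctop1.png

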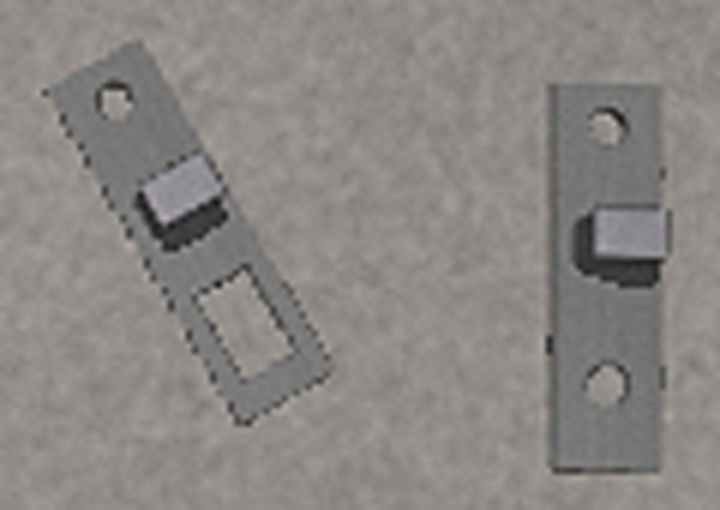

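View pics/ctop2.png

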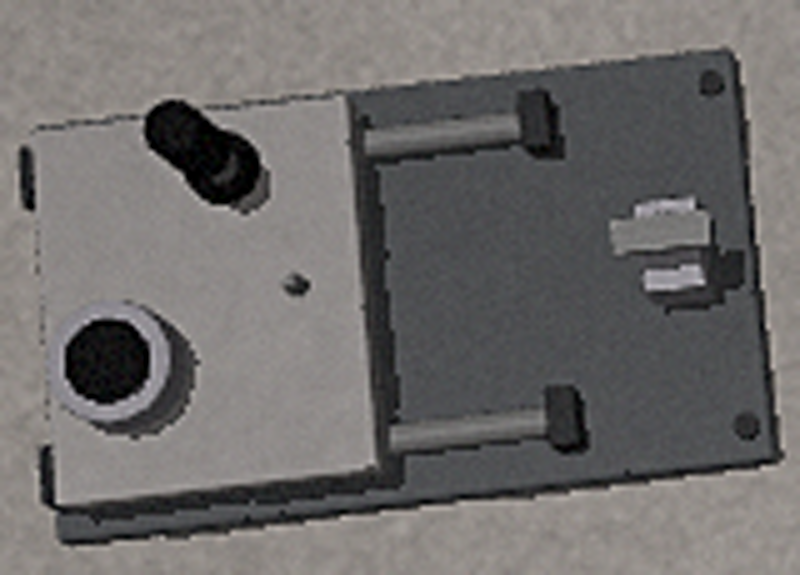

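View pics/csc1.png

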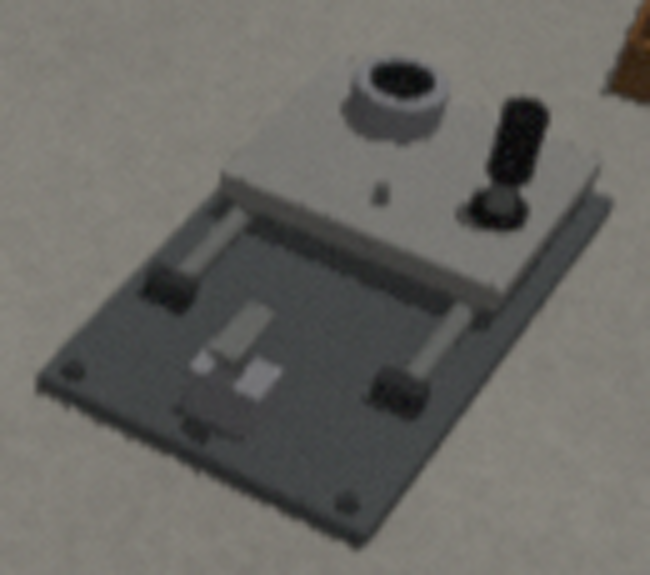

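The crop confirms it: the left plate (301,222) has the oblong eye at crop (246,325), and the right one has only two round holes. In the second crop, the stud head is at about (661,232), the pin at (295,284) and the joystick top at (170,122). Next I measure.

```bash
python3 - <<'E'
import pickle,numpy as np
from h import *
cs=pickle.load(open("c0.pkl","rb"));t=cs["top"];s=cs["scene"]
g=lambda l,f,ox,oy:np.array(l,float)/f+[ox-.5+.5/f,oy-.5+.5/f]
def tp(l):return g(l,5,55,115)
def sc(l):return g(l,5,295,130)
def pl(l):return g(l,6,270,185)
np.set_printoptions(precision=4,suppress=True)
c=onz(t,tp([(735,48),(780,460),(62,543)]),.012);print("foot",c,np.linalg.norm(c[0]-c[1]),np.linalg.norm(c[1]-c[2]))
cs_=onz(s,sc([(38,385),(362,546),(612,200)]),.008);print("foot scene",cs_,np.linalg.norm(cs_[0]-cs_[1]),np.linalg.norm(cs_[1]-cs_[2]))
x=c[2]-c[1];yaw=np.arctan2(x[1],x[0]);y=c[1]-c[0];print("yaw",np.degrees(yaw),np.degrees(np.arctan2(y[1],y[0]))+90)
h=onz(t,tp([(610,222),(708,210),(712,245),(612,256)]),.063);print("head",h.mean(0),np.linalg.norm(h[0]-h[1]),np.linalg.norm(h[3]-h[0]),np.degrees(np.arctan2(*(h[0]-h[1])[[1,0]])))
print("pin",onz(t,tp([(295,284)]),.047), onz(s,sc([(380,194)]),.046))
print("joy top",onz(t,tp([(170,124)]),.104),onz(s,sc([(525,108)]),.104))
print("carr near edge",onz(t,tp([(350,95),(383,468)]),.04))
print("socket",onz(t,tp([(108,360)]),.062))
p=onz(t,pl([(42,92),(137,40),(333,372),(243,426)]),.005);print("plate",p,[np.linalg.norm(p[i]-p[i-1]) for i in range(4)])
print("hole",onz(t,pl([(114,102)]),.005)); 
e=onz(t,pl([(194,295),(247,265),(297,350),(245,382)]),.004);print("eye",e.mean(0))
b=onz(t,pl([(138,187),(204,153),(223,188),(160,222)]),.045);print("block",b.mean(0),[np.linalg.norm(b[i]-b[i-1]) for i in range(4)])
d=(p[0]+p[1]-p[2]-p[3])/2;print("plate c",p.mean(0),np.degrees(np.arctan2(d[1],d[0])))
E
```

```text
foot [[ 0.6827  0.0028  0.012 ]
 [ 0.5152 -0.0174  0.012 ]
 [ 0.4828  0.2641  0.012 ]] 0.16871612070199674 0.2833688330983378
foot scene [[ 0.5185 -0.0198  0.008 ]
 [ 0.6829 -0.0008  0.008 ]
 [ 0.6475  0.2866  0.008 ]] 0.16546782553485923 0.2895720702723611
yaw 96.56546890542954 -83.12630706948394
head [0.5952 0.0237 0.063 ] 0.03741245384640996 0.013205256739553958 97.0518678443695
pin [[0.5791 0.1663 0.047 ]] [[0.5784 0.1638 0.046 ]]
joy top [[0.6271 0.1976 0.104 ]] [[0.6245 0.1951 0.104 ]]
carr near edge [[0.6557 0.1496 0.04  ]
 [0.5086 0.1319 0.04  ]]
socket [[0.5469 0.2314 0.062 ]]
plate [[ 0.5294 -0.1477  0.005 ]
 [ 0.5468 -0.1793  0.005 ]
 [ 0.4365 -0.2426  0.005 ]
 [ 0.4189 -0.2129  0.005 ]] [np.float64(0.12824929849982808), np.float64(0.03609942337966147), np.float64(0.12713183563006158), np.float64(0.034510520730441675)]
hole [[ 0.526  -0.1715  0.005 ]]
eye [ 0.4527 -0.2143  0.004 ]
block [ 0.4927 -0.191   0.045 ] [np.float64(0.013130608691346841), np.float64(0.023702684468833963), np.float64(0.012674579037178776), np.float64(0.02282679272208066)]
plate c [ 0.4829 -0.1956  0.005 ] 30.20500095918196
```

```bash
cat >> h.py <<'E'
def tool(yaw_deg,tilt_deg=0):
    # tool down, tool x along horizontal heading yaw; tilt = rotation about plate y axis (negative: +x end up)
    Rp=R.from_euler('z',yaw_deg,degrees=True)*R.from_euler('y',tilt_deg,degrees=True)
    return Rp*R.from_euler('x',180,degrees=True)
def plan(o,P,Rt,n,hand):
    p=np.array(o["eef_pos"]);Rc=rot(o["eef_rot"]);rv=(Rc.inv()*Rt).as_rotvec();st=(np.array(P)-p)/n
    print("t",o["time_s"],"cur",p.round(4),"rv/row deg",np.degrees(np.linalg.norm(rv))/n,"step",np.linalg.norm(st),"F",np.array(o["wrist_force"]).round(1),"T",np.array(o["torque"]).round(2),"op",round(o["opening"],3))
    for i in range(n):
        Ri=Rc*R.from_rotvec(rv*i/n)
        print([float(v) for v in Ri.inv().apply(st).round(4)],[float(v) for v in (rv/n).round(4)])
E
python3 - <<'E'
from bench import ctrl
from h import *
plan(ctrl.get_obs(),[.626,.1965,.16],tool(6.8),16,.0854)
E
```

```text
t 0.25 cur [ 0.2008 -0.5385  0.2309] rv/row deg 0.8529198296196051 step 0.05325503536635619 F [-0.4  0.8 -0.8] T [-0.04 -0.02 -0.03] op 1.004
[0.0409, -0.0338, 0.0045] [-0.0001, -0.0, 0.0149]
[0.0404, -0.0344, 0.0045] [-0.0001, -0.0, 0.0149]
[0.0399, -0.035, 0.0045] [-0.0001, -0.0, 0.0149]
[0.0394, -0.0356, 0.0045] [-0.0001, -0.0, 0.0149]
[0.0389, -0.0361, 0.0045] [-0.0001, -0.0, 0.0149]
[0.0383, -0.0367, 0.0045] [-0.0001, -0.0, 0.0149]
[0.0378, -0.0373, 0.0045] [-0.0001, -0.0, 0.0149]
[0.0372, -0.0378, 0.0044] [-0.0001, -0.0, 0.0149]
[0.0366, -0.0384, 0.0044] [-0.0001, -0.0, 0.0149]
[0.0361, -0.0389, 0.0044] [-0.0001, -0.0, 0.0149]
[0.0355, -0.0395, 0.0044] [-0.0001, -0.0, 0.0149]
[0.0349, -0.04, 0.0044] [-0.0001, -0.0, 0.0149]
[0.0343, -0.0405, 0.0044] [-0.0001, -0.0, 0.0149]
[0.0337, -0.041, 0.0044] [-0.0001, -0.0, 0.0149]
[0.0331, -0.0415, 0.0044] [-0.0001, -0.0, 0.0149]
[0.0325, -0.042, 0.0044] [-0.0001, -0.0, 0.0149]
```

>>> {"api": "apply_moves", "payload": {
  "plan": [
    {"translation":[0.041,-0.034,0.0045],"angular":[0,0,0.015],"hand":0.0854},
    {"translation":[0.04,-0.034,0.0045],"angular":[0,0,0.015],"hand":0.0854},
    {"translation":[0.04,-0.035,0.0045],"angular":[0,0,0.015],"hand":0.0854},
    {"translation":[0.039,-0.036,0.0045],"angular":[0,0,0.015],"hand":0.0854},
    {"translation":[0.039,-0.036,0.0045],"angular":[0,0,0.015],"hand":0.0854},
    {"translation":[0.038,-0.037,0.0045],"angular":[0,0,0.015],"hand":0.0854},
    {"translation":[0.038,-0.037,0.0045],"angular":[0,0,0.015],"hand":0.0854},
    {"translation":[0.037,-0.038,0.0045],"angular":[0,0,0.015],"hand":0.0854},
    {"translation":[0.037,-0.038,0.0045],"angular":[0,0,0.015],"hand":0.0854},
    {"translation":[0.036,-0.039,0.0045],"angular":[0,0,0.015],"hand":0.0854}
  ]
}}

```text
time_s: 1.5
eef_pos: [0.467, -0.0781, 0.1864]
eef_rot: [0.0, 0.995, 0.103, 0.0]
wrist_force: [0.4, -0.3, 0.2]
opening: 1.001
```

>>> {"api": "apply_moves", "payload": {
  "plan": [
    {"translation":[0.0355,-0.0395,0.0045],"angular":[0,0,0.015],"hand":0.0854},
    {"translation":[0.035,-0.04,0.0045],"angular":[0,0,0.015],"hand":0.0854},
    {"translation":[0.0345,-0.0405,0.0045],"angular":[0,0,0.015],"hand":0.0854},
    {"translation":[0.034,-0.041,0.0045],"angular":[0,0,0.015],"hand":0.0854},
    {"translation":[0.033,-0.0415,0.0045],"angular":[0,0,0.015],"hand":0.0854},
    {"translation":[0.0325,-0.042,0.0045],"angular":[0,0,0.015],"hand":0.0854},
    {"translation":[0,0,0],"angular":[0,0,0],"hand":0.0854}
  ]
}}

```text
time_s: 2.38
eef_pos: [0.627, 0.1991, 0.1579]
eef_rot: [-0.0, 0.998, 0.06, -0.001]
wrist_force: [-0.7, -0.9, -0.9]
opening: 1.001
```

```bash
python3 - <<'E'
from bench import ctrl
from h import *
plan(ctrl.get_obs(),[.626,.1965,.070],tool(6.8),3,.0854)
c=ctrl.camera("wrist");cv2.imwrite("pics/w1.png",c["img"][:,:,::-1])
c=ctrl.camera("scene");cv2.imwrite("pics/s1.png",cv2.resize(c["img"][60:260,260:470,::-1],None,fx=3,fy=3))
E
```

```text
t 2.375 cur [0.627  0.1991 0.1579] rv/row deg 0.04058390563161737 step 0.029316297320499188 F [-0.7 -0.9 -0.9] T [-0.03 -0.04 -0.02] op 1.001
[-0.0004, 0.0008, 0.0293] [-0.0002, 0.0003, 0.0006]
[-0.0004, 0.0008, 0.0293] [-0.0002, 0.0003, 0.0006]
[-0.0004, 0.0008, 0.0293] [-0.0002, 0.0003, 0.0006]
```

View pics/w1.png

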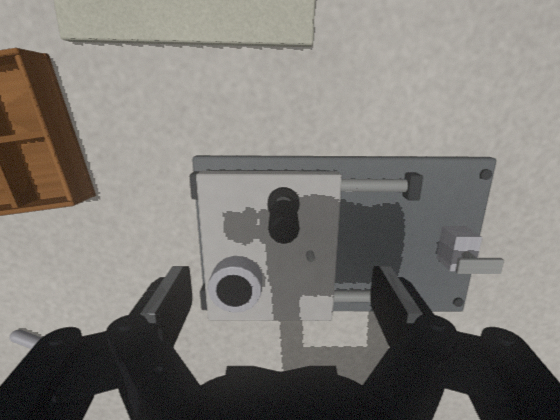

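View pics/s1.png

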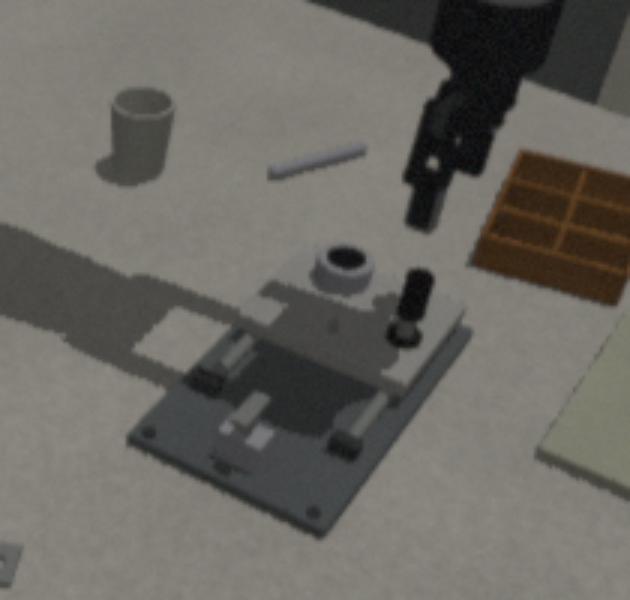

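The joystick (283,215 in the wrist view) lies midway between the fingers. Lower and grip.

>>> {"api": "apply_moves", "payload": {
  "plan": [
    {"translation":[-0.0005,0.001,0.029],"angular":[0,0,0],"hand":0.0854},
    {"translation":[-0.0005,0.001,0.029],"angular":[0,0,0],"hand":0.0854},
    {"translation":[0,0,0.029],"angular":[0,0,0],"hand":0.0854},
    {"translation":[0,0,0],"angular":[0,0,0],"hand":0.01},
    {"translation":[0,0,0],"angular":[0,0,0],"hand":0.01},
    {"translation":[0,0,0],"angular":[0,0,0],"hand":0.01},
    {"translation":[0,0,0],"angular":[0,0,0],"hand":0.01},
    {"translation":[0,0,0],"angular":[0,0,0],"hand":0.01}
  ]
}}

```text
time_s: 3.48
eef_pos: [0.6271, 0.1941, 0.0745]
eef_rot: [-0.0, 0.998, 0.058, 0.002]
wrist_force: [-2.0, -0.3, 5.3]
opening: 0.242
```

>>> {"api": "apply_moves", "payload": {
  "plan": [
    {"translation":[0,0.01,0],"angular":[0,0,0],"hand":0.01},
    {"translation":[0,0.01,0],"angular":[0,0,0],"hand":0.01},
    {"translation":[0,0.01,0],"angular":[0,0,0],"hand":0.01},
    {"translation":[0,0.008,0],"angular":[0,0,0],"hand":0.01},
    {"translation":[0,0.004,0],"angular":[0,0,0],"hand":0.01},
    {"translation":[0,0,0],"angular":[0,0,0],"hand":0.01}
  ]
}}

```text
time_s: 4.22
eef_pos: [0.632, 0.1519, 0.0745]
eef_rot: [0.0, 0.998, 0.058, 0.001]
wrist_force: [-1.4, -0.8, 6.0]
opening: 0.24
```

>>> {"api": "apply_moves", "payload": {
  "plan": [
    {"translation":[0,0.002,0],"angular":[0,0,0],"hand":0.01},
    {"translation":[0,0.002,0],"angular":[0,0,0],"hand":0.01},
    {"translation":[0,0.001,0],"angular":[0,0,0],"hand":0.01},
    {"translation":[0,0,0],"angular":[0,0,0],"hand":0.01}
  ]
}}

```text
time_s: 4.72
eef_pos: [0.6324, 0.1482, 0.0745]
eef_rot: [-0.001, 0.998, 0.059, 0.002]
wrist_force: [-1.5, 3.9, 6.9]
opening: 0.235
```

>>> {"api": "apply_moves", "payload": {
  "plan": [
    {"translation":[0,0.001,0],"angular":[0,0,0],"hand":0.01},
    {"translation":[0,0.001,0],"angular":[0,0,0],"hand":0.01},
    {"translation":[0,0,0],"angular":[0,0,0],"hand":0.01}
  ]
}}

```text
time_s: 5.1
eef_pos: [0.6324, 0.1482, 0.0745]
eef_rot: [-0.002, 0.998, 0.059, 0.002]
wrist_force: [-1.4, 11.3, 6.2]
opening: 0.236
```

The stop is reached: no further travel, and 11 N against the pull. Release and rise.

>>> {"api": "apply_moves", "payload": {
  "plan": [
    {"translation":[0,-0.002,0],"angular":[0,0,0],"hand":0.0854},
    {"translation":[0,0,0],"angular":[0,0,0],"hand":0.0854},
    {"translation":[0,0,0],"angular":[0,0,0],"hand":0.0854},
    {"translation":[0,0,0],"angular":[0,0,0],"hand":0.0854},
    {"translation":[0,0,-0.03],"angular":[0,0,0],"hand":0.0854},
    {"translation":[0,0,-0.05],"angular":[0,0,0],"hand":0.0854}
  ]
}}

```text
time_s: 5.85
eef_pos: [0.6296, 0.1466, 0.1506]
eef_rot: [0.0, 0.998, 0.058, -0.003]
wrist_force: [0.3, 0.5, -1.2]
opening: 1.0
```

```bash
python3 - <<'E'
from bench import ctrl
from h import *
plan(ctrl.get_obs(),[.492,-.1908,.12],tool(30.2),8,.0854)
E
```

```text
t 5.85 cur [0.6296 0.1466 0.1506] rv/row deg 2.9418922079368057 step 0.04571092104553534 F [ 0.3  0.5 -1.2] T [-0.03 -0.   -0.05] op 1.0
[-0.022, 0.0399, 0.0039] [-0.0002, 0.0007, -0.0513]
[-0.024, 0.0387, 0.0039] [-0.0002, 0.0007, -0.0513]
[-0.0259, 0.0374, 0.0039] [-0.0002, 0.0007, -0.0513]
[-0.0278, 0.0361, 0.0039] [-0.0002, 0.0007, -0.0513]
[-0.0296, 0.0346, 0.0039] [-0.0002, 0.0007, -0.0513]
[-0.0314, 0.033, 0.0039] [-0.0002, 0.0007, -0.0513]
[-0.033, 0.0314, 0.0039] [-0.0002, 0.0007, -0.0513]
[-0.0346, 0.0296, 0.0038] [-0.0002, 0.0007, -0.0513]
```

>>> {"api": "apply_moves", "payload": {
  "plan": [
    {"translation":[-0.022,0.04,0.002],"angular":[0,0,-0.051],"hand":0.0854},
    {"translation":[-0.024,0.0385,0.002],"angular":[0,0,-0.051],"hand":0.0854},
    {"translation":[-0.026,0.0375,0.004],"angular":[0,0,-0.051],"hand":0.0854},
    {"translation":[-0.028,0.036,0.004],"angular":[0,0,-0.051],"hand":0.0854},
    {"translation":[-0.0295,0.0345,0.004],"angular":[0,0,-0.051],"hand":0.0854},
    {"translation":[-0.0315,0.033,0.004],"angular":[0,0,-0.051],"hand":0.0854},
    {"translation":[-0.033,0.0315,0.005],"angular":[0,0,-0.051],"hand":0.0854},
    {"translation":[-0.0345,0.0295,0.006],"angular":[0,0,-0.051],"hand":0.0854},
    {"translation":[0,0,0],"angular":[0,0,0],"hand":0.0854}
  ]
}}

```text
time_s: 6.98
eef_pos: [0.4922, -0.1927, 0.121]
eef_rot: [0.0, 0.966, 0.257, -0.0]
wrist_force: [-0.3, 1.8, -0.5]
opening: 1.0
```

```bash
python3 - <<'E'
from bench import ctrl
from h import *
import pickle
plan(ctrl.get_obs(),[.492,-.1908,.014],tool(30.2),4,.0854)
c=ctrl.camera("wrist");cv2.imwrite("pics/w2.png",c["img"][:,:,::-1])
d=ctrl.camera("top");cv2.imwrite("pics/t2.png",cv2.resize(d["img"][110:280,55:355,::-1],None,fx=2.6,fy=2.6))
pickle.dump((c,d),open("c2.pkl","wb"))
E
```

```text
t 6.975 cur [ 0.4922 -0.1927  0.121 ] rv/row deg 0.09469642694708992 step 0.026749371354938482 F [-0.3  1.8 -0.5] T [0.06 0.01 0.02] op 1.0
[0.0002, -0.0004, 0.0267] [-0.0, 0.0002, -0.0016]
[0.0002, -0.0004, 0.0267] [-0.0, 0.0002, -0.0016]
[0.0002, -0.0004, 0.0267] [-0.0, 0.0002, -0.0016]
[0.0002, -0.0004, 0.0267] [-0.0, 0.0002, -0.0016]
```

View pics/w2.png

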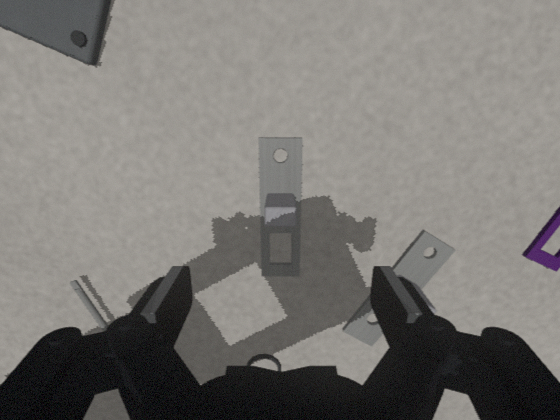

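View pics/t2.png

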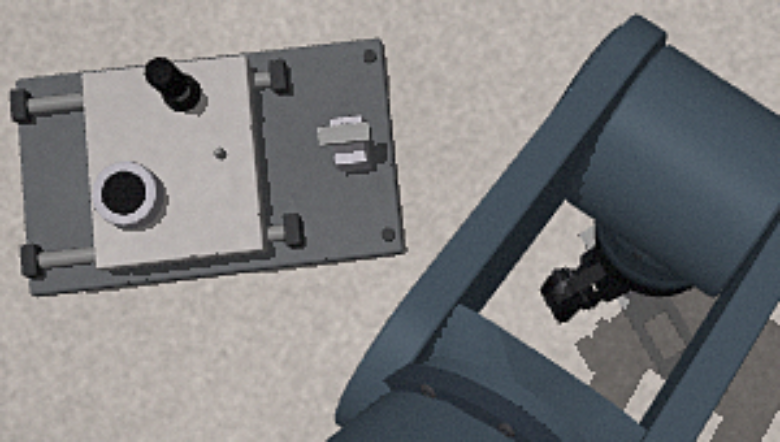

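The plate is centred under the gripper at column 281. The other plate lies close to the right finger, so I check the clearance and refine home, pin and stud from this new top view.

```bash
python3 - <<'E'
from h import *
import pickle
np.set_printoptions(precision=4,suppress=True)
cs=pickle.load(open("c0.pkl","rb"));t=cs["top"]
pl=lambda l:np.array(l,float)/6+[270-.42,185-.42]
G=np.array([.492,-.1908]);a=np.radians(30.2);M=np.array([[np.cos(a),np.sin(a)],[-np.sin(a),np.cos(a)]])
for n,l,z in[("oplate",[(550,83),(661,85),(660,470),(553,472)],.005),("oblock",[(595,208),(667,208),(667,257),(595,257)],.045)]:
    w=onz(t,pl(l),z);print(n,w.mean(0),(w[:,:2]-G)@M.T)
w,d=pickle.load(open("c2.pkl","rb"))
cv2.imwrite("pics/t2z.png",cv2.resize(d["img"][130:200,115:210,::-1],None,fx=8,fy=8,interpolation=cv2.INTER_CUBIC))
E
```

```text
oplate [ 0.4679 -0.3329  0.005 ] [[-0.0284 -0.1285]
 [-0.0475 -0.1599]
 [-0.1552 -0.0924]
 [-0.1381 -0.0619]]
oblock [ 0.4781 -0.3333  0.045 ] [[-0.0713 -0.1105]
 [-0.0828 -0.1302]
 [-0.0961 -0.1219]
 [-0.0846 -0.1022]]
```

View pics/t2z.png

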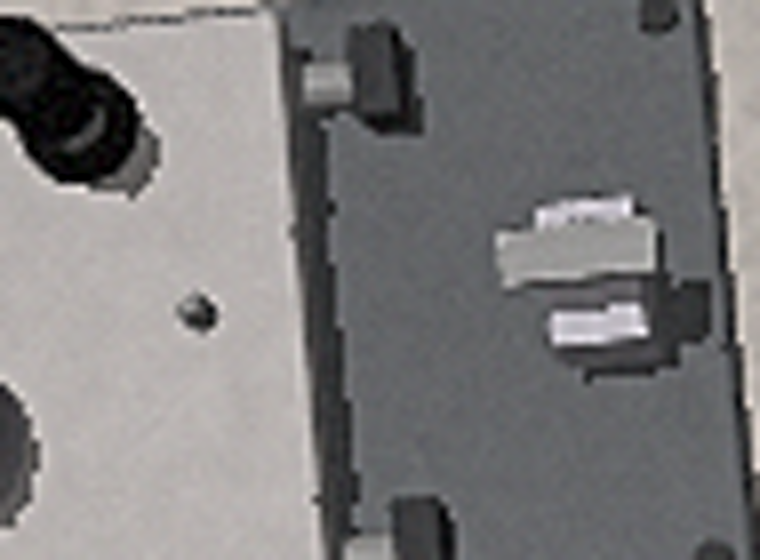

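The view shows the carriage with no gap growth, the pin at (197,313) in the crop and the head corners at (497,232), (655,218), (658,273) and (505,288). Compute, then lower and grip.

```bash
python3 - <<'E'
from h import *
import pickle
np.set_printoptions(precision=4,suppress=True)
w,d=pickle.load(open("c2.pkl","rb"))
tp=lambda l:np.array(l,float)/8+[115-.44,130-.44]
h=onz(d,tp([(497,232),(655,218),(658,273),(505,288)]),.063);p=onz(d,tp([(197,313)]),.048)[0]
print(h,h.mean(0),p,p-h.mean(0),np.linalg.norm((p-h.mean(0))[:2]),np.degrees(np.arctan2(*(p-h.mean(0))[[1,0]])))
print(np.degrees(np.arctan2(*((h[0]+h[3]-h[1]-h[2]))[[1,0]])))
b=onz(d,tp([(552,345),(648,334),(538,208),(632,195)]),.04);print("block",b)
E
```

```text
[[0.6004 0.0428 0.063 ]
 [0.6038 0.0053 0.063 ]
 [0.5904 0.0044 0.063 ]
 [0.5869 0.0406 0.063 ]] [0.5954 0.0233 0.063 ] [0.5841 0.117  0.048 ] [-0.0113  0.0937 -0.015 ] 0.09440078263873086 96.85828994159351
95.35006170027542
block [[0.5777 0.0328 0.04  ]
 [0.5804 0.0096 0.04  ]
 [0.6116 0.0369 0.04  ]
 [0.6148 0.0141 0.04  ]]
```

>>> {"api": "apply_moves", "payload": {
  "plan": [
    {"translation":[0,-0.001,0.027],"angular":[0,0,-0.003],"hand":0.07},
    {"translation":[0,-0.001,0.027],"angular":[0,0,-0.003],"hand":0.07},
    {"translation":[0,0,0.027],"angular":[0,0,0],"hand":0.06},
    {"translation":[0,0,0.025],"angular":[0,0,0],"hand":0.05},
    {"translation":[0,0,0],"angular":[0,0,0],"hand":0.01},
    {"translation":[0,0,0],"angular":[0,0,0],"hand":0.01},
    {"translation":[0,0,0],"angular":[0,0,0],"hand":0.01},
    {"translation":[0,0,0],"angular":[0,0,0],"hand":0.01}
  ]
}}

```text
time_s: 8.07
eef_pos: [0.4929, -0.1885, 0.0161]
eef_rot: [0.0, 0.965, 0.262, 0.0]
wrist_force: [-0.1, -0.1, -2.2]
opening: 0.269
```

>>> {"api": "apply_moves", "payload": {
  "plan": [
    {"translation":[0,0,-0.02],"angular":[0,0,0],"hand":0.01},
    {"translation":[0,0,-0.05],"angular":[0,0,0],"hand":0.01},
    {"translation":[0,0,-0.05],"angular":[0,0,0],"hand":0.01},
    {"translation":[0,0,-0.02],"angular":[0,0,0],"hand":0.01},
    {"translation":[0,0,0],"angular":[0,0,0],"hand":0.01}
  ]
}}

```text
time_s: 8.7
eef_pos: [0.4936, -0.1892, 0.1576]
eef_rot: [0.002, 0.965, 0.262, 0.002]
wrist_force: [-0.1, 1.0, -2.4]
opening: 0.27
```

```bash
python3 - <<'E'
from bench import ctrl
from h import *
import pickle
o=ctrl.get_obs();c=ctrl.camera("wrist");cv2.imwrite("pics/w3.png",c["img"][:,:,::-1])
s=ctrl.camera("scene");cv2.imwrite("pics/s3.png",cv2.resize(s["img"][80:340,150:450,::-1],None,fx=2.3,fy=2.3))
pickle.dump((o,c,s),open("c3.pkl","wb"));print(o["eef_pos"],o["wrist_force"],o["opening"])
E
```

```text
[ 0.49363598 -0.18918048  0.15755927] [-0.11485298  0.98252091 -2.35658986] 0.2702997992234332
```

View pics/w3.png

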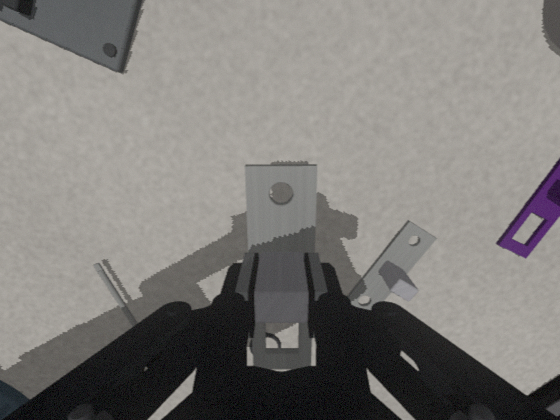

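View pics/s3.png

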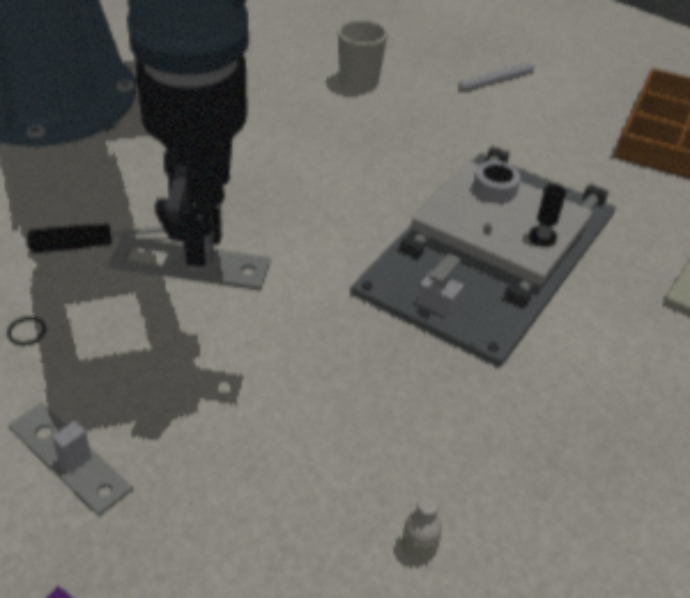

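Plate is held level and straight: hole at (281,192), end edge corners at (246,165) and (316,165). Work out the hole's place in the tool frame, and the waypoints.

```bash
python3 - <<'E'
from h import *
import pickle
np.set_printoptions(precision=4,suppress=True)
o,c,s=pickle.load(open("c3.pkl","rb"));Rt=rot(o["eef_rot"]);T=o["eef_pos"]
e,d=ray(c,[(281,192),(246.5,165),(316,165)])
e=Rt.inv().apply(e-T);d=Rt.inv().apply(d)
print("cam in tool",e)
P=e+d*((.0111-e[2])/d[:,2])[:,None];print(P, "width",P[2]-P[1])
# scene check: hole
sp=lambda l:np.array(l,float)/2.3+[150-.28,80-.28]
e,d=ray(s,sp([(248,270),(270,257),(262,289)]));e=Rt.inv().apply(e-T);d=Rt.inv().apply(d)
print(e+d*((.0111-e[2])/d[:,2])[:,None])
E
```

```text
cam in tool [ 0.08   -0.0001 -0.1418]
[[ 0.0373  0.      0.0111]
 [ 0.0511 -0.017   0.0111]
 [ 0.0511  0.0173  0.0111]] width [0.     0.0343 0.    ]
[[ 0.0362  0.0013  0.0111]
 [ 0.0501 -0.0179  0.0111]
 [ 0.0522  0.0204  0.0111]]
```

```bash
python3 - <<'E'
from h import *
import pickle
np.set_printoptions(precision=4,suppress=True)
o,c,s=pickle.load(open("c3.pkl","rb"))
cv2.imwrite("pics/w3z.png",cv2.resize(c["img"][150:370,220:345,::-1],None,fx=5,fy=5,interpolation=cv2.INTER_CUBIC)[:560])
cv2.imwrite("pics/s3z.png",cv2.resize(s["img"][170:215,190:275,::-1],None,fx=9,fy=9,interpolation=cv2.INTER_CUBIC))
E
```

```text
(no output)
```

View pics/w3z.png

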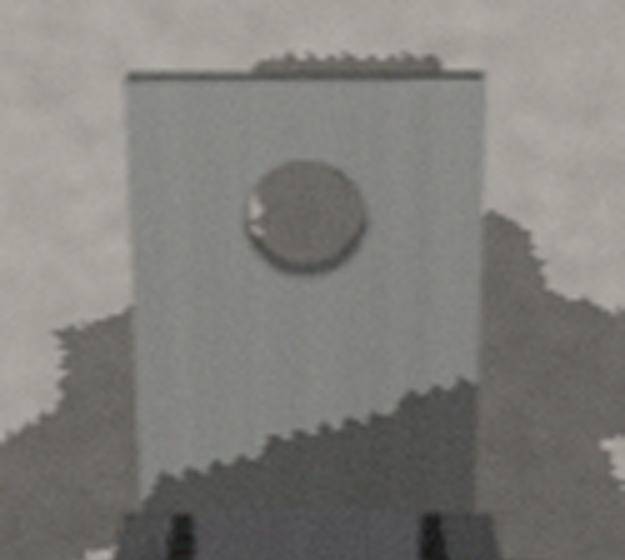

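View pics/s3z.png

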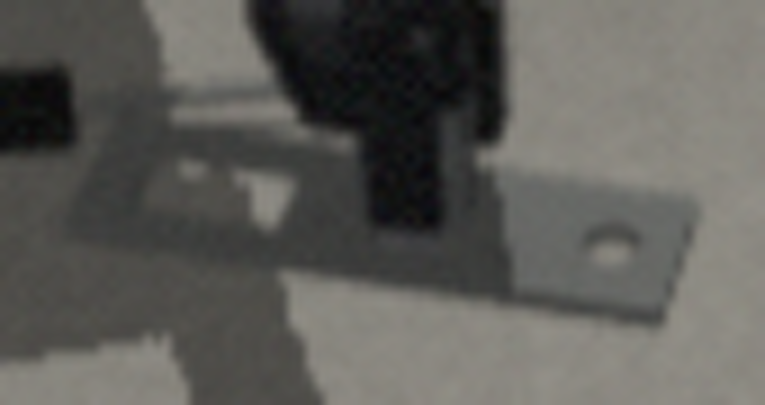

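```bash
python3 - <<'E'
from h import *
import pickle
np.set_printoptions(precision=4,suppress=True)
o,c,s=pickle.load(open("c3.pkl","rb"));Rt=rot(o["eef_rot"]);T=o["eef_pos"]
wp=lambda l:np.array(l,float)/5+[220-.4,150-.4]
uv=wp([(127,76),(484,76),(139,480),(478,480),(305,215)])
e,d=ray(c,uv);e=Rt.inv().apply(e-T);d=Rt.inv().apply(d)
Q=[]
for i in(0,2):
    k=.036/np.linalg.norm(d[i+1]-d[i]);print("depth-based pts",e+k*d[i],e+k*d[i+1])
for z in(.0111,.015):print(e+d*((z-e[2])/d[:,2])[:,None])
sp=lambda l:np.array(l,float)/9+[190-.44,170-.44]
e2,d2=ray(s,sp([(610,243)]));e2=Rt.inv().apply(e2-T);d2=Rt.inv().apply(d2)[0]
A=np.c_[d[4],-d2];k=np.linalg.lstsq(A,e2-e,rcond=None)[0];print("tri",e+k[0]*d[4],e2+k[1]*d2)
e2,d2=ray(s,sp([(696,198),(658,325)]));e2=Rt.inv().apply(e2-T);d2=Rt.inv().apply(d2)
for i,j in((0,0),(1,1)):
    A=np.c_[d[i],-d2[j]];k=np.linalg.lstsq(A,e2-e,rcond=None)[0];print("tri",i,e+k[0]*d[i],e2+k[1]*d2[j])
E
```

```text
depth-based pts [ 0.0506 -0.0181  0.0143] [0.0506 0.0179 0.0143]
depth-based pts [ 0.0083 -0.0178  0.0091] [0.0083 0.0182 0.0091]
[[ 0.0512 -0.0178  0.0111]
 [ 0.0512  0.0175  0.0111]
 [ 0.0073 -0.018   0.0111]
 [ 0.0074  0.0185  0.0111]
 [ 0.037  -0.0002  0.0111]]
[[ 0.0505 -0.0182  0.015 ]
 [ 0.0505  0.018   0.015 ]
 [ 0.0055 -0.0185  0.015 ]
 [ 0.0055  0.0189  0.015 ]
 [ 0.0359 -0.0002  0.015 ]]
tri [ 0.0368 -0.0002  0.0116] [ 0.0354 -0.0002  0.0112]
tri 0 [ 0.0511 -0.0178  0.0115] [ 0.0497 -0.0177  0.0113]
tri 1 [0.0505 0.0179 0.0148] [0.0498 0.018  0.0146]
```

The held plate's top is about 11.5 mm beyond the TCP and the hole is at tool x = +36.5 mm, so the block is 3 mm towards the eye side. Now move to above the stud, tilting 40° on the way.

```bash
cat >> h.py <<'E'
S=np.array([.5953,.0231]);BY=96.7
XB=np.array([np.cos(np.radians(BY)),np.sin(np.radians(BY))])
YB=np.array([-XB[1],XB[0]])
NT=(.071,.014)
def nosepose(Nx,Nz,th,ny=0):
    a=np.radians(th);u=Nx+NT[0]*np.cos(a)-NT[1]*np.sin(a);z=Nz+NT[0]*np.sin(a)+NT[1]*np.cos(a)
    return np.r_[S+XB*u+YB*ny,z],tool(BY,-th)
def state(o):
    Rt=rot(o["eef_rot"]);N=np.array(o["eef_pos"])+Rt.apply([-NT[0],0,NT[1]]);H=np.array(o["eef_pos"])+Rt.apply([.0365,0,NT[1]])
    f=lambda P:np.r_[(P[:2]-S)@XB,(P[:2]-S)@YB,P[2]].round(4)
    x=Rt.apply([1,0,0]);print("nose(bed)",f(N),"hole(bed)",f(H),"pitch",np.degrees(np.arcsin(x[2])).round(1),"yaw",np.degrees(np.arctan2(x[1],x[0])).round(1),"roll",np.degrees(np.arcsin(Rt.apply([0,1,0])[2])).round(1))
E
python3 - <<'E'
from bench import ctrl
from h import *
o=ctrl.get_obs();state(o)
P,Rt=nosepose(-.028,.110,40);print(P);plan(o,P,Rt,10,.01)
E
```

```text
nose(bed) [-0.2262  0.1924  0.1405] hole(bed) [-0.183   0.0939  0.1405] pitch -0.0 yaw 30.4 roll -0.1
[0.59327108 0.04037137 0.16636254]
t 8.8 cur [ 0.4919 -0.1881  0.1545] rv/row deg 7.622576546177932 step 0.025019903440428107 F [ 1.  -0.2 -1.3] T [ 0.07 -0.04 -0.02] op 0.267
[0.0203, -0.0146, -0.0012] [0.0402, 0.0617, -0.1108]
[0.0218, -0.0122, 0.0007] [0.0402, 0.0617, -0.1108]
[0.0229, -0.0097, 0.0025] [0.0402, 0.0617, -0.1108]
[0.0236, -0.007, 0.0043] [0.0402, 0.0617, -0.1108]
[0.0239, -0.0041, 0.006] [0.0402, 0.0617, -0.1108]
[0.0238, -0.0012, 0.0075] [0.0402, 0.0617, -0.1108]
[0.0233, 0.0017, 0.009] [0.0402, 0.0617, -0.1108]
[0.0223, 0.0047, 0.0103] [0.0402, 0.0617, -0.1108]
[0.021, 0.0075, 0.0114] [0.0402, 0.0617, -0.1108]
[0.0193, 0.0102, 0.0122] [0.0402, 0.0617, -0.1108]
```

>>> {"api": "apply_moves", "payload": {
  "plan": [
    {"translation":[0.0205,-0.0145,-0.003],"angular":[0.0402,0.0617,-0.1108],"hand":0.01},
    {"translation":[0.022,-0.012,-0.001],"angular":[0.0402,0.0617,-0.1108],"hand":0.01},
    {"translation":[0.023,-0.0095,0.001],"angular":[0.0402,0.0617,-0.1108],"hand":0.01},
    {"translation":[0.0235,-0.007,0.0045],"angular":[0.0402,0.0617,-0.1108],"hand":0.01},
    {"translation":[0.024,-0.004,0.006],"angular":[0.0402,0.0617,-0.1108],"hand":0.01},
    {"translation":[0.024,-0.001,0.0075],"angular":[0.0402,0.0617,-0.1108],"hand":0.01},
    {"translation":[0.0235,0.0015,0.009],"angular":[0.0402,0.0617,-0.1108],"hand":0.01},
    {"translation":[0.0225,0.0045,0.0105],"angular":[0.0402,0.0617,-0.1108],"hand":0.01},
    {"translation":[0.021,0.0075,0.0115],"angular":[0.0402,0.0617,-0.1108],"hand":0.01},
    {"translation":[0.0195,0.01,0.012],"angular":[0.0402,0.0617,-0.1108],"hand":0.01}
  ]
}}

```text
time_s: 10.05
eef_pos: [0.5935, 0.041, 0.1698]
eef_rot: [-0.257, 0.623, 0.703, 0.227]
wrist_force: [-0.5, -0.3, -1.5]
opening: 0.267
```

>>> {"api": "apply_moves", "payload": {
  "plan": [
    {"translation":[0,0,0],"angular":[0,0,0],"hand":0.01},
    {"translation":[0,0,0],"angular":[0,0,0],"hand":0.01}
  ]
}}

```text
time_s: 10.3
eef_pos: [0.5934, 0.04, 0.1706]
eef_rot: [-0.256, 0.625, 0.702, 0.226]
wrist_force: [-0.1, -0.5, -1.7]
opening: 0.271
```

```bash
python3 - <<'E'
from bench import ctrl
from h import *
import pickle
o=ctrl.get_obs();state(o);print(o["q"].round(2))
P,Rt=nosepose(-.028,.080,40);plan(o,P,Rt,4,.01)
s=ctrl.camera("scene");cv2.imwrite("pics/s4.png",cv2.resize(s["img"][90:260,270:440,::-1],None,fx=3.5,fy=3.5))
c=ctrl.camera("wrist");cv2.imwrite("pics/w4.png",c["img"][:,:,::-1])
c=ctrl.camera("top");cv2.imwrite("pics/t4.png",c["img"][:,:,::-1])
E
```

```text
nose(bed) [-2.840e-02  1.000e-04  1.143e-01] hole(bed) [ 0.054  -0.0002  0.1833] pitch 39.9 yaw 96.5 roll -0.1
[-0.44  0.46  1.54  0.57  1.56 -0.69]
t 10.3 cur [0.5934 0.04   0.1706] rv/row deg 0.040602945529220134 step 0.008555767002251377 F [-0.1 -0.5 -1.7] T [-0.48 -0.09  0.03] op 0.271
[-0.0054, -0.0, 0.0066] [-0.0002, 0.0003, -0.0006]
[-0.0054, -0.0, 0.0066] [-0.0002, 0.0003, -0.0006]
[-0.0054, -0.0, 0.0066] [-0.0002, 0.0003, -0.0006]
[-0.0054, -0.0, 0.0066] [-0.0002, 0.0003, -0.0006]
```

View pics/s4.png

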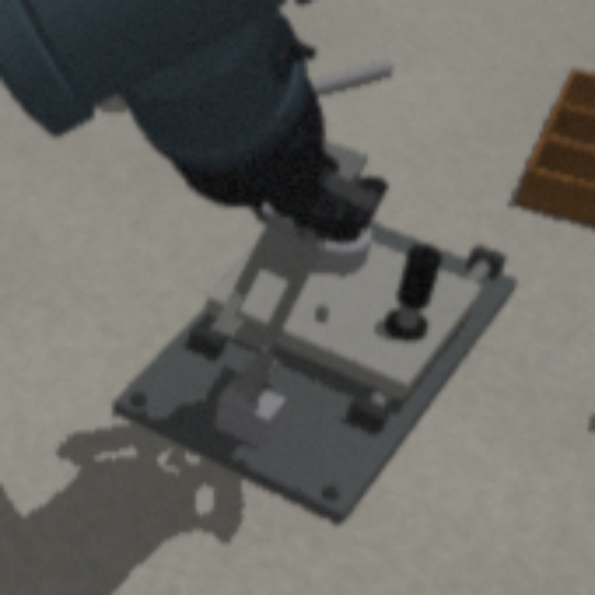

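View pics/w4.png

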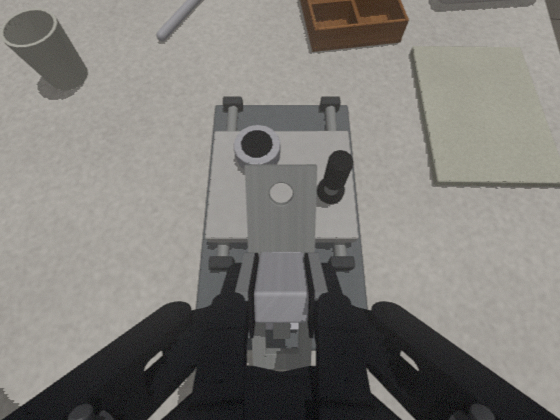

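View pics/t4.png

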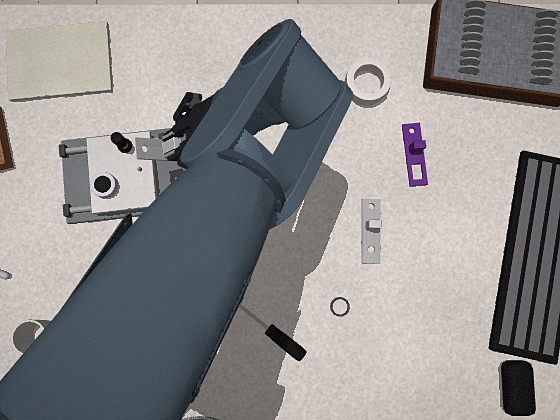

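The plate is tilted and in line with the bed: the stud is visible through the eye near (282,335) in the wrist view. Descend.

>>> {"api": "apply_moves", "payload": {
  "plan": [
    {"translation":[-0.0055,0,0.0065],"angular":[0,0,0],"hand":0.01},
    {"translation":[-0.0055,0,0.0065],"angular":[0,0,0],"hand":0.01},
    {"translation":[-0.0055,0,0.0065],"angular":[0,0,0],"hand":0.01},
    {"translation":[-0.0055,0,0.0065],"angular":[0,0,0],"hand":0.01},
    {"translation":[0,0,0],"angular":[0,0,0],"hand":0.01}
  ]
}}

```text
time_s: 11.08
eef_pos: [0.5937, 0.0403, 0.1369]
eef_rot: [-0.256, 0.625, 0.702, 0.227]
wrist_force: [0.5, 0.2, -2.4]
opening: 0.271
```

```bash
python3 - <<'E'
from bench import ctrl
from h import *
import pickle
o=ctrl.get_obs();state(o)
P,Rt=nosepose(-.028,.050,40);plan(o,P,Rt,5,.01)
s=ctrl.camera("scene");cv2.imwrite("pics/s5.png",cv2.resize(s["img"][140:225,305:405,::-1],None,fx=7,fy=7,interpolation=cv2.INTER_CUBIC))
c=ctrl.camera("wrist");cv2.imwrite("pics/w5.png",cv2.resize(c["img"][150:400,180:380,::-1],None,fx=2.4,fy=2.4))
np.set_printoptions(precision=1,suppress=True)
# predicted pixels of the eye outline (upper face) and head corners
def q(P):return proj(s,P)
Rt=rot(o["eef_rot"]);T=o["eef_pos"]
eye=[T+Rt.apply([-.071+a,b,.0115]) for a,b in((6e-3,-.01),(6e-3,.01),(38e-3,.01),(38e-3,-.01))]
hd=[np.r_[S+XB*a+YB*b,.063] for a,b in((-.019,-.007),(-.019,.007),(.019,.007),(.019,-.007))]
print("eye crop px",(q(np.array(eye))-[305,140])*7);print("head crop px",(q(np.array(hd))-[305,140])*7)
E
```

```text
nose(bed) [-0.0281 -0.0004  0.0805] hole(bed) [ 0.0543 -0.0004  0.1496] pitch 40.0 yaw 96.7 roll -0.1
t 11.075 cur [0.5937 0.0403 0.1369] rv/row deg 0.010822923810440923 step 0.006108352819722775 F [ 0.5  0.2 -2.4] T [-0.51 -0.01  0.01] op 0.271
[-0.0039, -0.0001, 0.0047] [-0.0002, -0.0, -0.0001]
[-0.0039, -0.0001, 0.0047] [-0.0002, -0.0, -0.0001]
[-0.0039, -0.0001, 0.0047] [-0.0002, -0.0, -0.0001]
[-0.0039, -0.0001, 0.0047] [-0.0002, -0.0, -0.0001]
[-0.0039, -0.0001, 0.0047] [-0.0002, -0.0, -0.0001]
eye crop px [[210.9 363.9]
 [269.3 390.8]
 [318.  295.5]
 [259.1 269.6]]
head crop px [[259.  431. ]
 [219.1 412.4]
 [278.2 346.1]
 [317.5 363.8]]
```

View pics/s5.png

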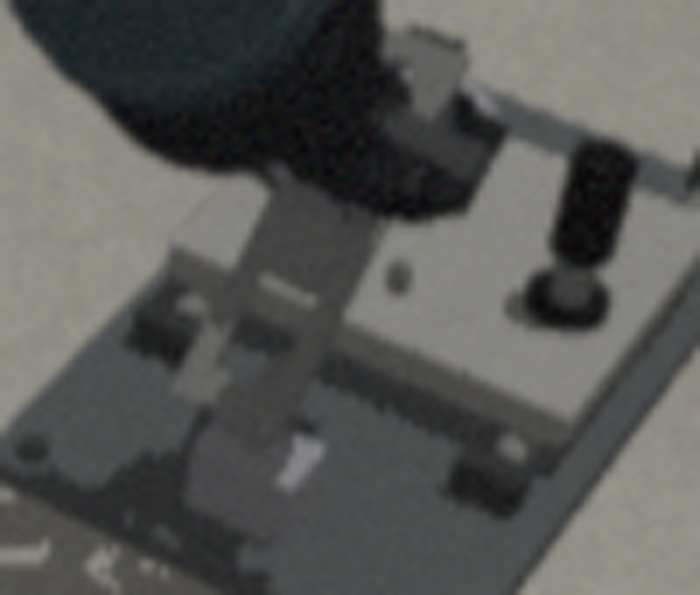

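View pics/w5.png

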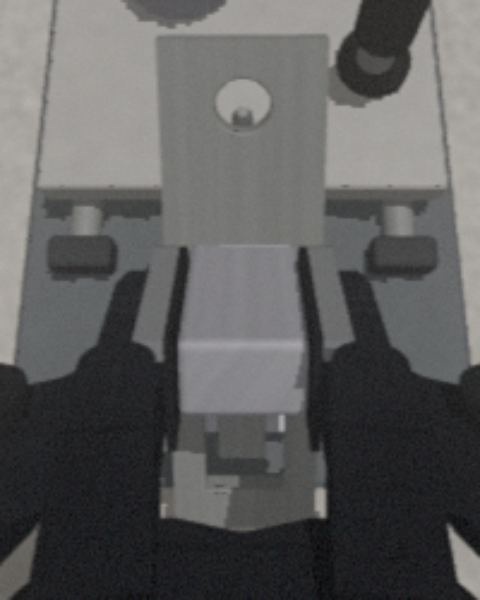

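Head and pin are laterally centred (column 242 in the crop, with the plate centre at 242). Descend past the head end with a little more clearance.

>>> {"api": "apply_moves", "payload": {
  "plan": [
    {"translation":[-0.0055,0,0.0035],"angular":[0,0,0],"hand":0.01},
    {"translation":[-0.004,0,0.0045],"angular":[0,0,0],"hand":0.01},
    {"translation":[-0.004,0,0.0045],"angular":[0,0,0],"hand":0.01},
    {"translation":[-0.004,0,0.0045],"angular":[0,0,0],"hand":0.01},
    {"translation":[-0.004,0,0.005],"angular":[0,0,0],"hand":0.01},
    {"translation":[0,0,0],"angular":[0,0,0],"hand":0.01}
  ]
}}

```text
time_s: 11.92
eef_pos: [0.5942, 0.038, 0.1065]
eef_rot: [-0.256, 0.624, 0.702, 0.227]
wrist_force: [0.4, 0.1, -1.7]
opening: 0.27
```

```bash
python3 - <<'E'
from bench import ctrl
from h import *
import pickle
o=ctrl.get_obs();state(o)
P,Rt=nosepose(-.014,.0495,40);plan(o,P,Rt,6,.01)
s=ctrl.camera("scene");cv2.imwrite("pics/s6.png",cv2.resize(s["img"][140:225,305:405,::-1],None,fx=7,fy=7,interpolation=cv2.INTER_CUBIC))
c=ctrl.camera("wrist");cv2.imwrite("pics/w6.png",cv2.resize(c["img"][150:400,180:380,::-1],None,fx=2.4,fy=2.4))
E
```

```text
nose(bed) [-0.0305 -0.0006  0.0502] hole(bed) [ 0.0519 -0.0006  0.1193] pitch 40.0 yaw 96.7 roll -0.0
t 11.925 cur [0.5942 0.038  0.1065] rv/row deg 0.004567224131206822 step 0.002753075011490945 F [ 0.4  0.1 -1.7] T [-0.5  -0.05  0.02] op 0.27
[0.002, -0.0001, 0.0019] [-0.0001, 0.0, -0.0]
[0.002, -0.0001, 0.0019] [-0.0001, 0.0, -0.0]
[0.002, -0.0001, 0.0019] [-0.0001, 0.0, -0.0]
[0.002, -0.0001, 0.0019] [-0.0001, 0.0, -0.0]
[0.002, -0.0001, 0.0019] [-0.0001, 0.0, -0.0]
[0.002, -0.0001, 0.0019] [-0.0001, 0.0, -0.0]
```

View pics/s6.png

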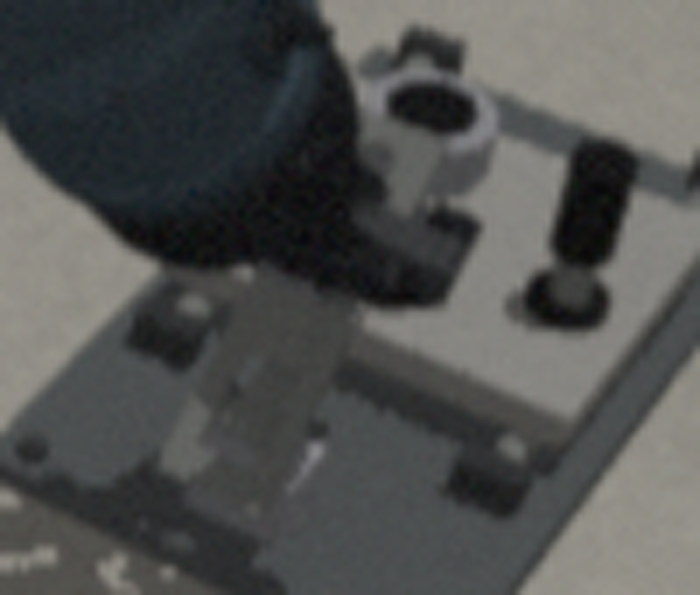

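View pics/w6.png

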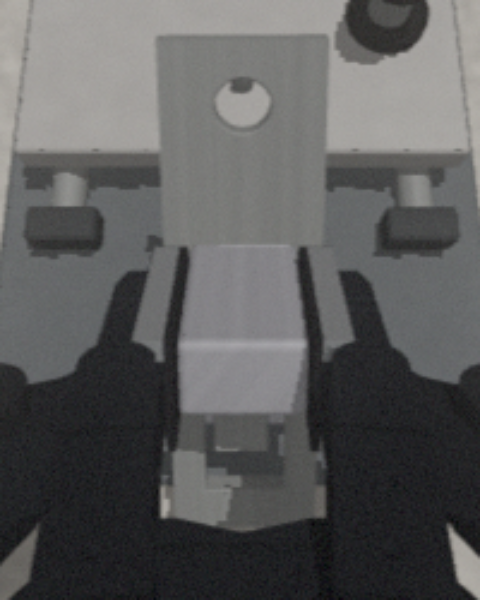

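No contact. The bar is past the head end, so slide along bed x under the head.

>>> {"api": "apply_moves", "payload": {
  "plan": [
    {"translation":[0.0021,-0.0001,0.0018],"angular":[0,0,0],"hand":0.01},
    {"translation":[0.0021,-0.0001,0.0018],"angular":[0,0,0],"hand":0.01},
    {"translation":[0.0021,-0.0001,0.0018],"angular":[0,0,0],"hand":0.01},
    {"translation":[0,0,0],"angular":[0,0,0],"hand":0.01}
  ]
}}

```text
time_s: 12.52
eef_pos: [0.5932, 0.0463, 0.1073]
eef_rot: [-0.255, 0.624, 0.703, 0.227]
wrist_force: [0.1, -0.2, -2.5]
opening: 0.273
```

>>> {"api": "apply_moves", "payload": {
  "plan": [
    {"translation":[0.0021,-0.0001,0.0018],"angular":[0,0,0],"hand":0.01},
    {"translation":[0.0021,-0.0001,0.0018],"angular":[0,0,0],"hand":0.01},
    {"translation":[0.0021,-0.0001,0.0018],"angular":[0,0,0],"hand":0.01},
    {"translation":[0,0,0],"angular":[0,0,0],"hand":0.01}
  ]
}}

```text
time_s: 13.02
eef_pos: [0.592, 0.0544, 0.1071]
eef_rot: [-0.255, 0.624, 0.703, 0.227]
wrist_force: [-0.6, 0.3, -1.9]
opening: 0.27
```

```bash
python3 - <<'E'
from bench import ctrl
from h import *
import pickle
o=ctrl.get_obs();state(o);print(o["wrist_force"].round(1),o["torque"].round(2))
s=ctrl.camera("scene");cv2.imwrite("pics/s7.png",cv2.resize(s["img"][140:225,305:405,::-1],None,fx=7,fy=7,interpolation=cv2.INTER_CUBIC))
c=ctrl.camera("wrist");cv2.imwrite("pics/w7.png",cv2.resize(c["img"][150:400,180:380,::-1],None,fx=2.4,fy=2.4))
E
```

```text
nose(bed) [-0.0139 -0.0004  0.0508] hole(bed) [ 0.0685 -0.0003  0.1198] pitch 40.0 yaw 96.8 roll 0.0
[-0.6  0.3 -1.9] [-0.54 -0.07  0.01]
```

View pics/s7.png

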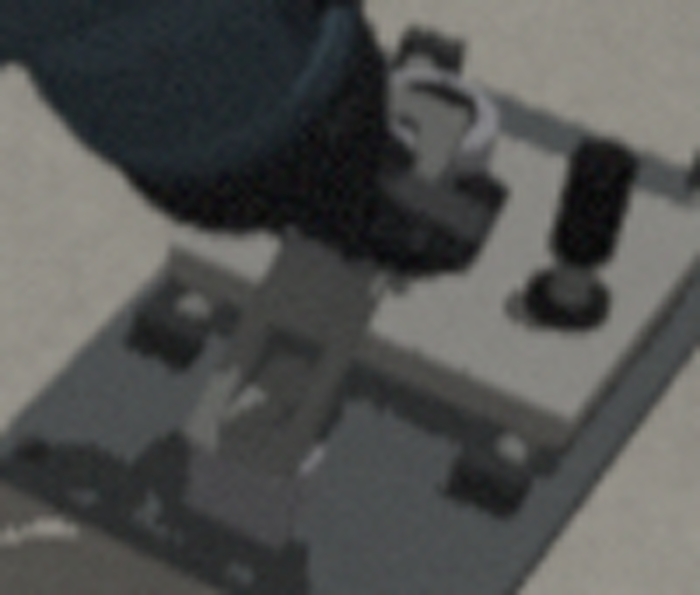

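View pics/w7.png

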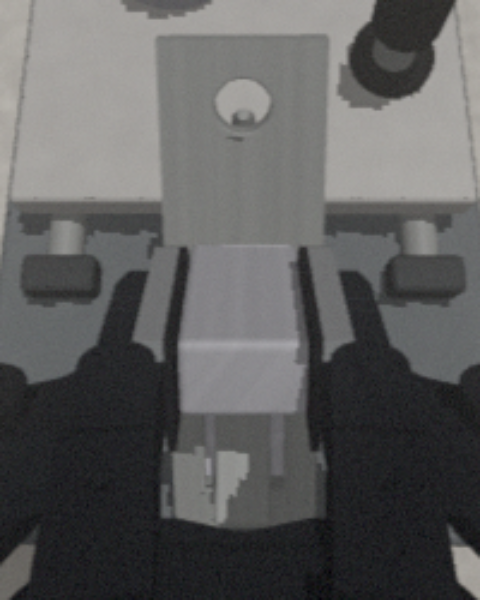

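The head is through the eye and the bar is under the head. Now level about the nose in steps.

```bash
cat >> h.py <<'E'
def path(o,wps):
    p=np.array(o["eef_pos"]);Rc=rot(o["eef_rot"])
    for w in wps:
        P,Rt=nosepose(*w)
        print([float(v) for v in Rc.inv().apply(P-p).round(4)],[float(v) for v in (Rc.inv()*Rt).as_rotvec().round(4)]);p,Rc=P,Rt
E
python3 - <<'E'
from bench import ctrl
from h import *
path(ctrl.get_obs(),[(-.0135,.0485,37.5),(-.013,.0477,34),(-.0128,.0473,30),(-.0125,.047,26),(-.0125,.0467,22),(-.0125,.0463,18),(-.0125,.0459,14)])
E
```

```text
[-0.0004, -0.0004, 0.0052] [0.0005, -0.0428, 0.0008]
[0.0006, -0.0, 0.0053] [0.0, -0.0611, -0.0]
[0.0007, 0.0, 0.0054] [-0.0, -0.0698, -0.0]
[0.0009, -0.0, 0.0054] [-0.0, -0.0698, 0.0]
[0.0007, 0.0, 0.0053] [0.0, -0.0698, -0.0]
[0.0007, -0.0, 0.0054] [0.0, -0.0698, 0.0]
[0.0007, -0.0, 0.0054] [0.0, -0.0698, -0.0]
```

>>> {"api": "apply_moves", "payload": {
  "plan": [
    {"translation":[-0.0004,-0.0004,0.0052],"angular":[0,-0.043,0],"hand":0.01},
    {"translation":[0.0006,0,0.0053],"angular":[0,-0.061,0],"hand":0.01},
    {"translation":[0.0007,0,0.0054],"angular":[0,-0.07,0],"hand":0.01},
    {"translation":[0.0009,0,0.0054],"angular":[0,-0.07,0],"hand":0.01}
  ]
}}

```text
time_s: 13.62
eef_pos: [0.59, 0.0681, 0.0907]
eef_rot: [-0.166, 0.648, 0.729, 0.149]
wrist_force: [-0.7, 0.2, -1.5]
opening: 0.268
```

>>> {"api": "apply_moves", "payload": {
  "plan": [
    {"translation":[0.0007,0,0.0053],"angular":[0,-0.07,0],"hand":0.01},
    {"translation":[0.0007,0,0.0054],"angular":[0,-0.07,0],"hand":0.01},
    {"translation":[0.0007,0,0.0054],"angular":[0,-0.07,0],"hand":0.01},
    {"translation":[0,0,0],"angular":[0,0,0],"hand":0.01}
  ]
}}

```text
time_s: 14.12
eef_pos: [0.5885, 0.0775, 0.0767]
eef_rot: [-0.09, 0.659, 0.743, 0.081]
wrist_force: [0.9, 0.7, -1.4]
opening: 0.268
```

```bash
python3 - <<'E'
from bench import ctrl
from h import *
import pickle
o=ctrl.get_obs();state(o);print(o["wrist_force"].round(1),o["torque"].round(2))
path(o,[(-.0125,.0455,11),(-.0125,.045,8.5),(-.0125,.0445,6)])
s=ctrl.camera("scene");cv2.imwrite("pics/s8.png",cv2.resize(s["img"][140:225,305:405,::-1],None,fx=7,fy=7,interpolation=cv2.INTER_CUBIC))
c=ctrl.camera("wrist");cv2.imwrite("pics/w8.png",cv2.resize(c["img"][150:400,180:380,::-1],None,fx=2.4,fy=2.4));pickle.dump((o,c,s),open("c8.pkl","wb"))
E
```

```text
nose(bed) [-0.0108  0.0001  0.046 ] hole(bed) [0.0936 0.0005 0.0719] pitch 13.9 yaw 96.9 roll 0.1
[ 0.9  0.7 -1.4] [-0.23 -0.02  0.03]
[-0.0012, 0.0004, 0.0038] [0.0004, -0.0512, 0.0031]
[0.0004, -0.0, 0.0036] [0.0, -0.0436, -0.0]
[0.0005, -0.0, 0.0036] [-0.0, -0.0436, -0.0]
```

View pics/s8.png

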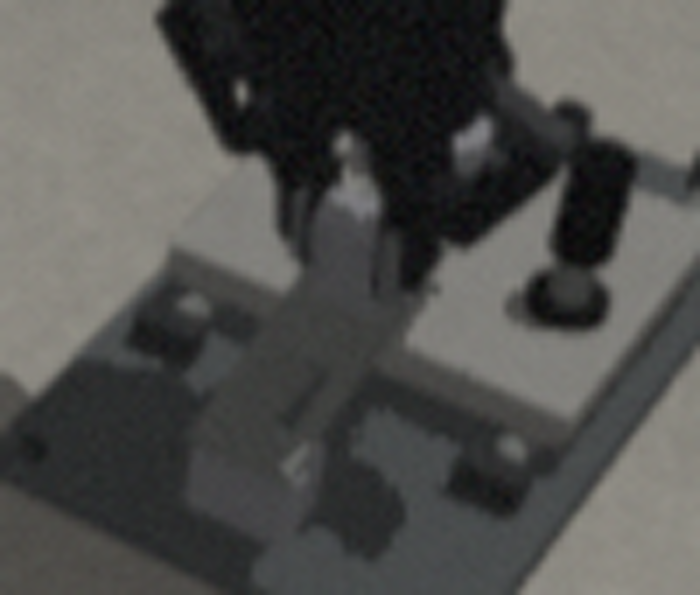

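View pics/w8.png

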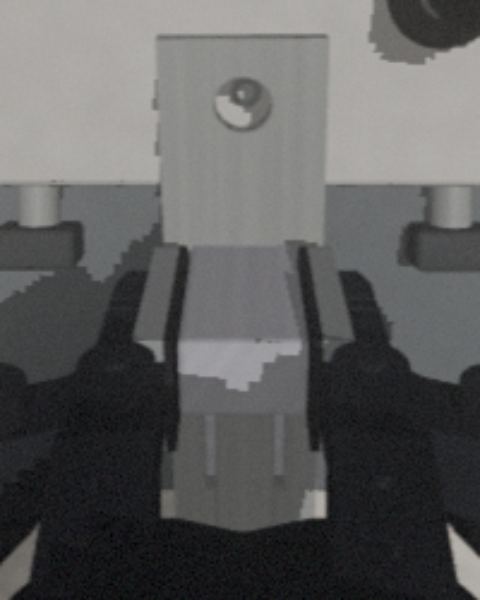

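```bash
python3 - <<'E'
from h import *
import pickle
np.set_printoptions(precision=4,suppress=True)
o,c,s=pickle.load(open("c8.pkl","rb"))
cv2.imwrite("pics/w8z.png",cv2.resize(c["img"][165:225,240:325,::-1],None,fx=9,fy=9,interpolation=cv2.INTER_CUBIC))
for uv,z in(((180+243.5/2.4,150+93/2.4),.052),((180+243/2.4,150+103/2.4),.0745)):
    p=onz(c,[uv],z)[0];print(z,(p[:2]-S)@XB,(p[:2]-S)@YB)
E
```

```text
0.052 0.09428863222941904 0.0004198405860968036
0.0745 0.09259378010438264 0.0005939851442702352
```

View pics/w8z.png

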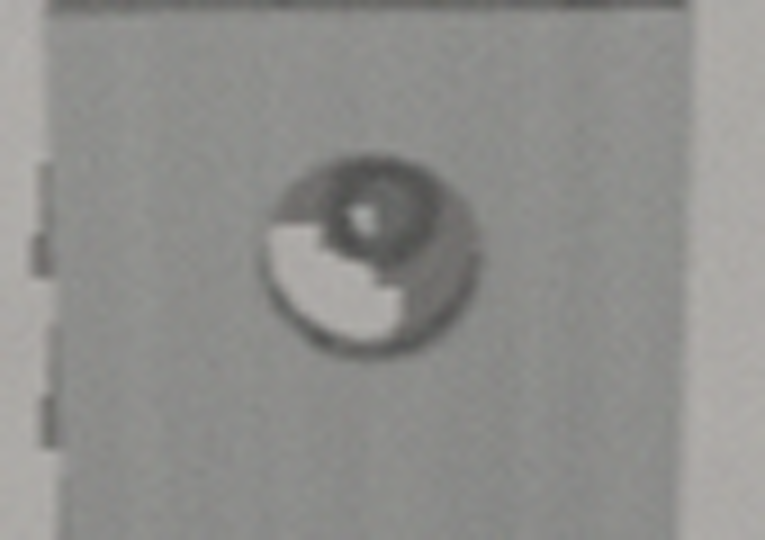

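The pin reads (94.3, 0.4) mm in the bed frame, against the expected 95, 0; the hole agrees within 0.5 mm. Continue levelling.

>>> {"api": "apply_moves", "payload": {
  "plan": [
    {"translation":[-0.0012,0.0002,0.0038],"angular":[0,-0.051,0.003],"hand":0.01},
    {"translation":[0.0002,0,0.0036],"angular":[0,-0.0436,0],"hand":0.01},
    {"translation":[0,0,0],"angular":[0,0,0],"hand":0.01}
  ]
}}

```text
time_s: 14.6
eef_pos: [0.5891, 0.0765, 0.0689]
eef_rot: [-0.056, 0.664, 0.744, 0.05]
wrist_force: [-0.4, 0.9, -1.0]
opening: 0.271
```

```bash
python3 - <<'E'
from bench import ctrl
from h import *
import pickle
o=ctrl.get_obs();state(o);print(o["wrist_force"].round(1),o["torque"].round(2))
path(o,[(-.0127,.0447,6.5),(-.0127,.0444,4.5),(-.0127,.0437,2.5),(-.0127,.0432,1),(-.0127,.0428,0)])
c=ctrl.camera("wrist");cv2.imwrite("pics/w9z.png",cv2.resize(c["img"][165:225,240:325,::-1],None,fx=9,fy=9,interpolation=cv2.INTER_CUBIC))
E
```

```text
nose(bed) [-0.0144  0.0002  0.0445] hole(bed) [ 0.0919 -0.0001  0.0606] pitch 8.6 yaw 96.6 roll -0.0
[-0.4  0.9 -1. ] [-0.13 -0.04 -0.01]
[0.0021, -0.0, 0.0026] [0.0, -0.0364, -0.0026]
[0.0004, -0.0, 0.0028] [-0.0, -0.0349, -0.0]
[0.0004, -0.0, 0.0032] [0.0, -0.0349, -0.0]
[0.0003, 0.0, 0.0024] [0.0, -0.0262, -0.0]
[0.0002, -0.0, 0.0016] [0.0, -0.0175, 0.0]
```

View pics/w9z.png

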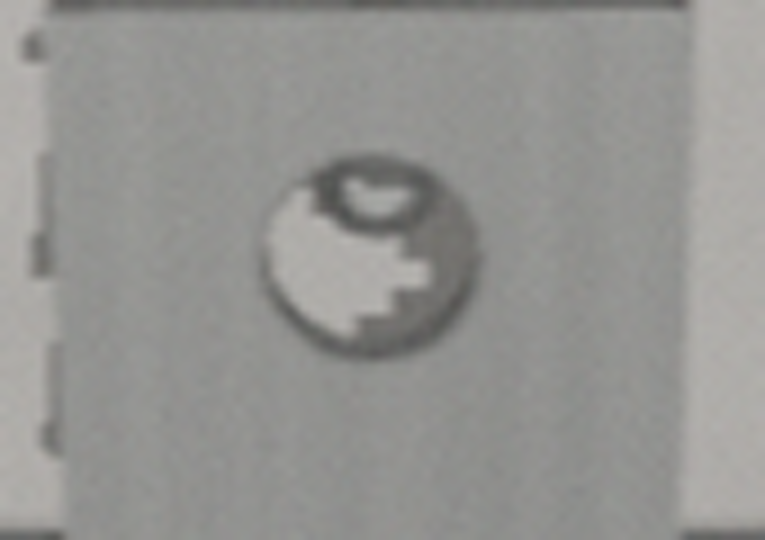

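>>> {"api": "apply_moves", "payload": {
  "plan": [
    {"translation":[0.0022,0,0.0015],"angular":[0,-0.025,-0.002],"hand":0.01},
    {"translation":[0,0,0],"angular":[0,0,0],"hand":0.01}
  ]
}}

```text
time_s: 14.9
eef_pos: [0.5889, 0.0789, 0.0679]
eef_rot: [-0.046, 0.664, 0.746, 0.041]
wrist_force: [-0.6, -0.1, -1.8]
opening: 0.267
```

```bash
python3 - <<'E'
from bench import ctrl
from h import *
import pickle
o=ctrl.get_obs();state(o);print(o["wrist_force"].round(1),o["torque"].round(2))
path(o,[(-.0127,.0444,5),(-.0127,.0437,3),(-.0127,.0432,1),(-.0127,.0428,0)])
c=ctrl.camera("wrist");cv2.imwrite("pics/w10z.png",cv2.resize(c["img"][165:225,240:325,::-1],None,fx=9,fy=9,interpolation=cv2.INTER_CUBIC))
E
```

```text
nose(bed) [-0.0125 -0.0001  0.0452] hole(bed) [ 0.0941 -0.0002  0.0585] pitch 7.1 yaw 96.7 roll 0.0
[-0.6 -0.1 -1.8] [-0.14 -0.01 -0.  ]
[0.0002, -0.0002, 0.0034] [0.0003, -0.0365, -0.0005]
[0.0004, -0.0, 0.0032] [0.0, -0.0349, -0.0]
[0.0004, 0.0, 0.003] [0.0, -0.0349, -0.0]
[0.0002, -0.0, 0.0016] [0.0, -0.0175, 0.0]
```

View pics/w10z.png

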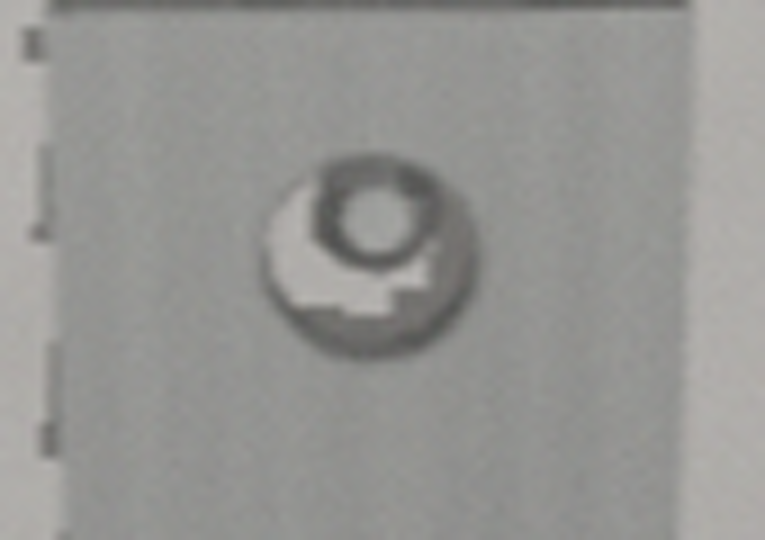

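Allowing for parallax, the pin is centred in the hole. Lower the rest of the way.

>>> {"api": "apply_moves", "payload": {
  "plan": [
    {"translation":[0.0002,-0.0002,0.0034],"angular":[0,-0.0365,0],"hand":0.01},
    {"translation":[0.0004,0,0.0032],"angular":[0,-0.035,0],"hand":0.01},
    {"translation":[0,0,0],"angular":[0,0,0],"hand":0.01}
  ]
}}

```text
time_s: 15.32
eef_pos: [0.5883, 0.0806, 0.0612]
eef_rot: [-0.02, 0.664, 0.747, 0.018]
wrist_force: [0.2, -0.7, -1.8]
opening: 0.269
```

```bash
python3 - <<'E'
from bench import ctrl
from h import *
import pickle
o=ctrl.get_obs();state(o);print(o["wrist_force"].round(1),o["torque"].round(2))
path(o,[(-.0127,.0434,1.5),(-.0127,.0428,0),(-.0127,.0425,0)])
c=ctrl.camera("wrist");cv2.imwrite("pics/w11z.png",cv2.resize(c["img"][165:225,240:325,::-1],None,fx=9,fy=9,interpolation=cv2.INTER_CUBIC))
E
```

```text
nose(bed) [-0.0123  0.0002  0.0435] hole(bed) [0.0951 0.0002 0.0492] pitch 3.0 yaw 96.7 roll -0.0
[ 0.2 -0.7 -1.8] [-0.07  0.02 -0.  ]
[-0.0001, 0.0002, 0.002] [-0.0002, -0.0267, 0.0001]
[0.0003, -0.0, 0.0025] [-0.0, -0.0262, -0.0]
[0.0, -0.0, 0.0003] [0.0, 0.0, 0.0]
```

View pics/w11z.png

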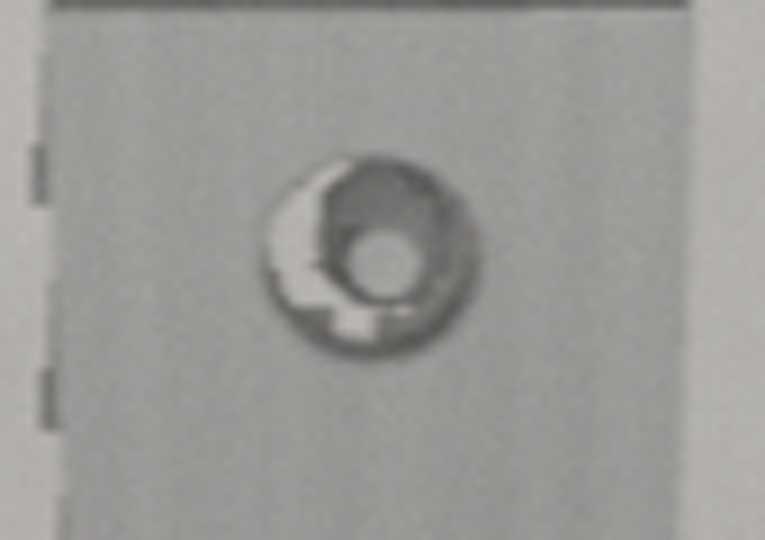

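>>> {"api": "apply_moves", "payload": {
  "plan": [
    {"translation":[-0.0003,0.0004,0.002],"angular":[0,-0.0265,0],"hand":0.01},
    {"translation":[0.0003,0,0.0022],"angular":[0,-0.026,0],"hand":0.01},
    {"translation":[0,0,0],"angular":[0,0,0],"hand":0.01}
  ]
}}

```text
time_s: 15.75
eef_pos: [0.5887, 0.0808, 0.0569]
eef_rot: [0.0, 0.665, 0.747, -0.0]
wrist_force: [0.1, 0.2, -1.4]
opening: 0.27
```

```bash
python3 - <<'E'
from bench import ctrl
from h import *
o=ctrl.get_obs();state(o);print(o["wrist_force"].round(1),o["torque"].round(2))
path(o,[(-.0127,.0425,0)])
s=ctrl.camera("scene");cv2.imwrite("pics/s12.png",cv2.resize(s["img"][140:225,305:405,::-1],None,fx=7,fy=7,interpolation=cv2.INTER_CUBIC))
c=ctrl.camera("wrist");cv2.imwrite("pics/w12.png",cv2.resize(c["img"][150:400,180:380,::-1],None,fx=2.4,fy=2.4))
E
```

```text
nose(bed) [-0.013  -0.0002  0.0429] hole(bed) [ 0.0945 -0.0002  0.0429] pitch -0.0 yaw 96.7 roll -0.0
[ 0.1  0.2 -1.4] [-0.02  0.02 -0.03]
[0.0003, -0.0002, 0.0004] [-0.0002, 0.0005, 0.0001]
```

View pics/s12.png

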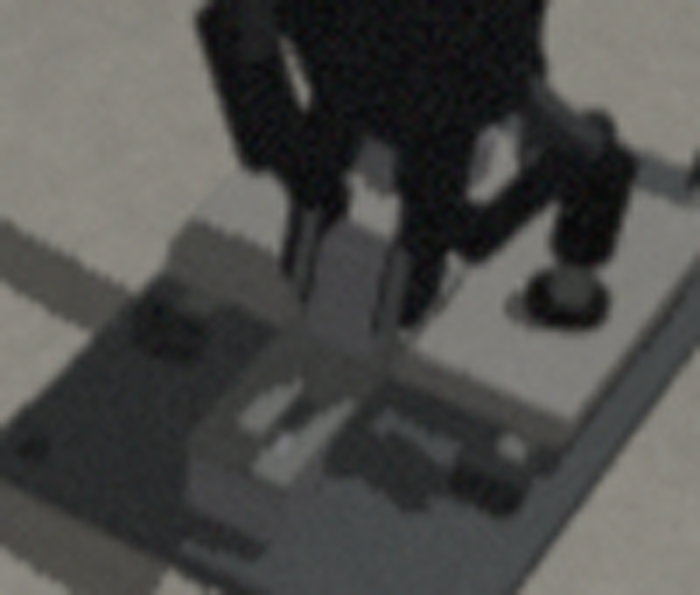

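View pics/w12.png

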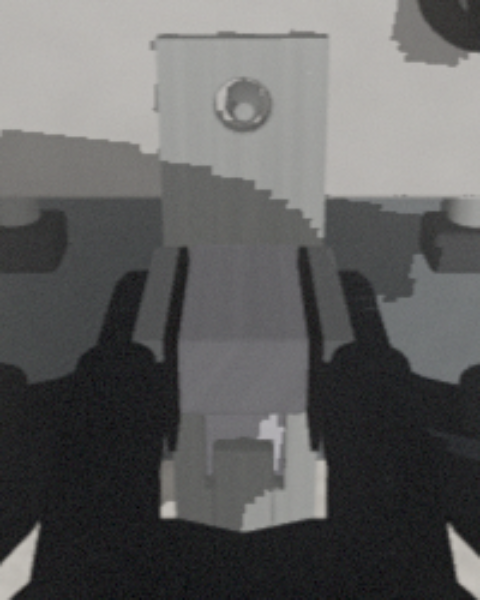

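The pin stands through the hole and the head lies over the eye. Lower in small steps until contact.

>>> {"api": "apply_moves", "payload": {
  "plan": [
    {"translation":[0.0003,0,0.0006],"angular":[0,0,0],"hand":0.01},
    {"translation":[0,0,0.0005],"angular":[0,0,0],"hand":0.01},
    {"translation":[0,0,0],"angular":[0,0,0],"hand":0.01}
  ]
}}

```text
time_s: 16.23
eef_pos: [0.589, 0.0804, 0.0561]
eef_rot: [0.0, 0.665, 0.747, 0.0]
wrist_force: [0.4, 0.1, -1.5]
opening: 0.273
```

>>> {"api": "apply_moves", "payload": {
  "plan": [
    {"translation":[0.0004,0,0.0005],"angular":[0,0,0],"hand":0.01},
    {"translation":[0,0,0.0005],"angular":[0,0,0],"hand":0.01},
    {"translation":[0,0,0],"angular":[0,0,0],"hand":0.01}
  ]
}}

```text
time_s: 16.6
eef_pos: [0.589, 0.081, 0.0553]
eef_rot: [0.0, 0.665, 0.747, 0.0]
wrist_force: [-0.6, 0.3, 1.3]
opening: 0.27
```

>>> {"api": "apply_moves", "payload": {
  "plan": [
    {"translation":[0,0,0.0006],"angular":[0,0,0],"hand":0.01},
    {"translation":[0,0,0],"angular":[0,0,0],"hand":0.01}
  ]
}}

```text
time_s: 16.85
eef_pos: [0.5891, 0.081, 0.0553]
eef_rot: [0.0, 0.665, 0.747, 0.0]
wrist_force: [-3.6, 0.5, 6.1]
opening: 0.265
```

```bash
python3 - <<'E'
from bench import ctrl
from h import *
o=ctrl.get_obs();state(o);print(o["wrist_force"].round(1),o["torque"].round(2))
E
```

```text
nose(bed) [-0.0128 -0.0005  0.0413] hole(bed) [ 0.0947 -0.0006  0.0413] pitch -0.0 yaw 96.7 roll 0.0
[-3.6  0.5  6.1] [-0.05  0.71 -0.  ]
```

Seated (supported with 6 N). Release and rise straight up.

>>> {"api": "apply_moves", "payload": {
  "plan": [
    {"translation":[0,0,-0.0005],"angular":[0,0,0],"hand":0.03},
    {"translation":[0,0,0],"angular":[0,0,0],"hand":0.04},
    {"translation":[0,0,0],"angular":[0,0,0],"hand":0.06},
    {"translation":[0,0,0],"angular":[0,0,0],"hand":0.07},
    {"translation":[0,0,0],"angular":[0,0,0],"hand":0.07},
    {"translation":[0,0,-0.02],"angular":[0,0,0],"hand":0.07},
    {"translation":[0,0,-0.04],"angular":[0,0,0],"hand":0.07},
    {"translation":[0,0,-0.05],"angular":[0,0,0],"hand":0.07},
    {"translation":[0,0,0],"angular":[0,0,0],"hand":0.07}
  ]
}}

```text
time_s: 17.98
eef_pos: [0.5927, 0.0808, 0.1719]
eef_rot: [0.005, 0.665, 0.747, 0.004]
wrist_force: [0.9, 0.5, 0.5]
opening: 0.819
```

```bash
python3 - <<'E'
from bench import ctrl
from h import *
o=ctrl.get_obs();print(o["wrist_force"].round(1),o["eef_pos"],o["opening"])
s=ctrl.camera("scene");cv2.imwrite("pics/s13.png",cv2.resize(s["img"][140:225,305:405,::-1],None,fx=7,fy=7,interpolation=cv2.INTER_CUBIC))
c=ctrl.camera("wrist");cv2.imwrite("pics/w13.png",c["img"][:,:,::-1])
E
```

```text
[0.9 0.5 0.5] [0.59267579 0.08084771 0.17189533] 0.8189504929226945
```

View pics/s13.png

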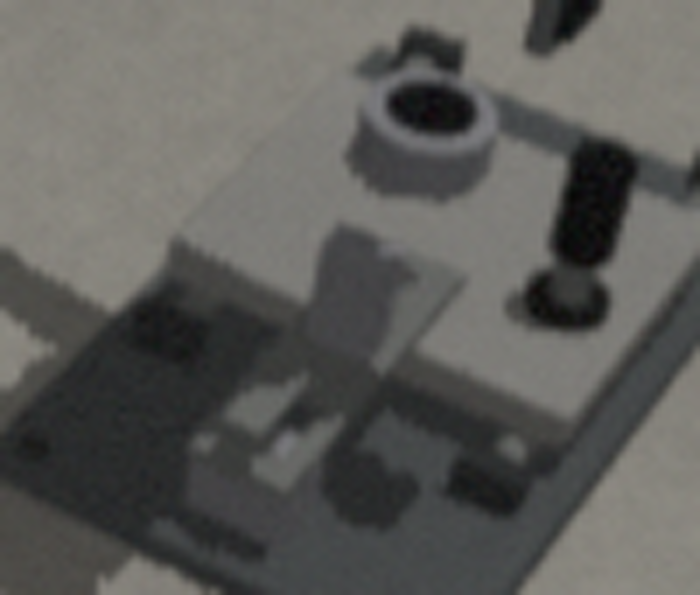

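View pics/w13.png

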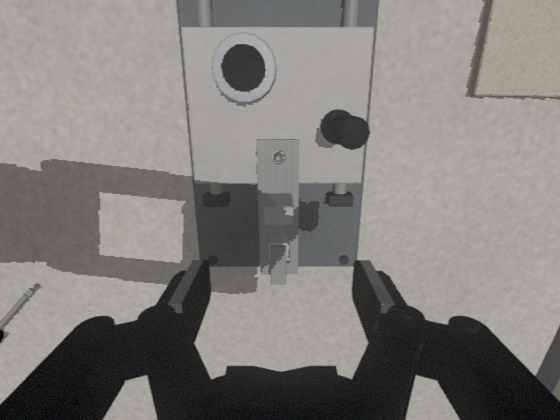

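The plate is fitted. Move the arm clear and check from above.

>>> {"api": "apply_moves", "payload": {
  "plan": [
    {"translation":[0,0,-0.04],"angular":[0,0,0],"hand":0.0854},
    {"translation":[-0.045,0,0],"angular":[0,0,0],"hand":0.0854},
    {"translation":[-0.05,0,0],"angular":[0,0,0],"hand":0.0854},
    {"translation":[-0.05,0,0],"angular":[0,0,0],"hand":0.0854},
    {"translation":[-0.05,0,0],"angular":[0,0,0],"hand":0.0854},
    {"translation":[-0.05,0.02,0],"angular":[0,0,0],"hand":0.0854},
    {"translation":[-0.05,0.02,0],"angular":[0,0,0],"hand":0.0854},
    {"translation":[0,0,0],"angular":[0,0,0],"hand":0.0854}
  ]
}}

```text
time_s: 19.08
eef_pos: [0.6624, -0.211, 0.2024]
eef_rot: [-0.001, 0.666, 0.746, -0.001]
wrist_force: [-0.2, -0.0, -0.4]
opening: 0.997
```

```bash
python3 - <<'E'
from bench import ctrl
from h import *
import pickle
o=ctrl.get_obs();print(o["time_s"],o["wrist_force"].round(1),o["eef_pos"])
s=ctrl.camera("scene");cv2.imwrite("pics/s14.png",cv2.resize(s["img"][140:225,305:405,::-1],None,fx=7,fy=7,interpolation=cv2.INTER_CUBIC))
t=ctrl.camera("top");cv2.imwrite("pics/t14f.png",t["img"][:,:,::-1]);cv2.imwrite("pics/t14.png",cv2.resize(t["img"][130:200,115:210,::-1],None,fx=8,fy=8,interpolation=cv2.INTER_CUBIC));pickle.dump((s,t),open("c14.pkl","wb"))
E
```

```text
19.075 [-0.2 -0.  -0.4] [ 0.66241843 -0.21096545  0.20235811]
```

View pics/s14.png

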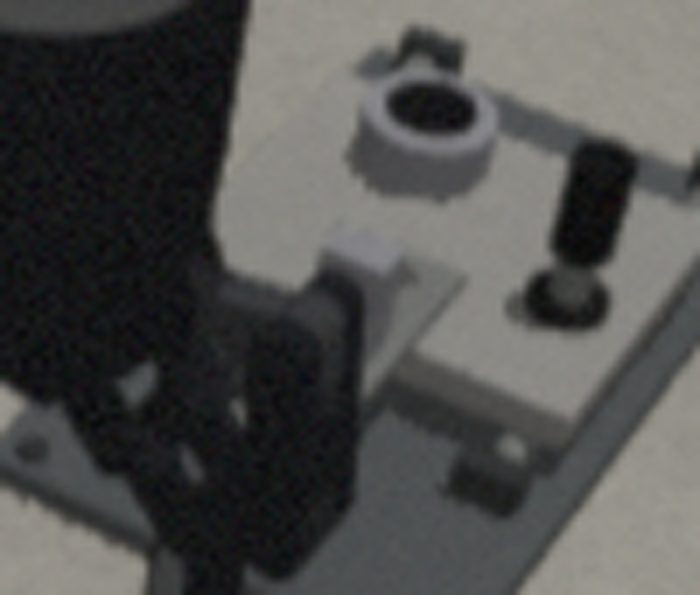

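View pics/t14.png

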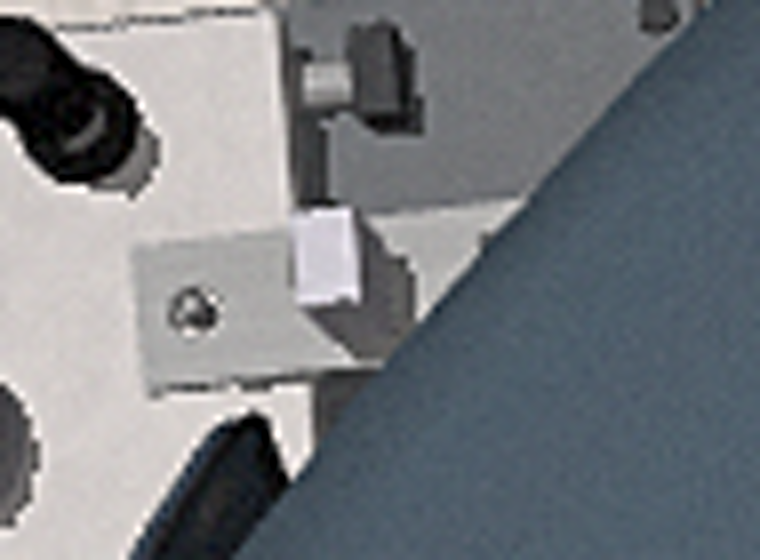

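View pics/t14f.png

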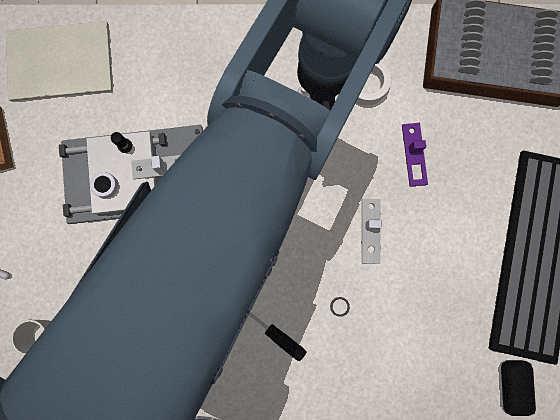

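The carriage edge is unchanged and the pin is through the hole. Move further away to see the stud.

>>> {"api": "apply_moves", "payload": {
  "plan": [
    {"translation":[-0.04,-0.04,-0.01],"angular":[0,0,0],"hand":0.0854},
    {"translation":[-0.04,-0.04,0],"angular":[0,0,0],"hand":0.0854},
    {"translation":[-0.04,-0.04,0],"angular":[0,0,0],"hand":0.0854},
    {"translation":[-0.04,-0.04,0],"angular":[0,0,0],"hand":0.0854},
    {"translation":[-0.04,-0.04,0],"angular":[0,0,0],"hand":0.0854},
    {"translation":[-0.02,-0.04,0],"angular":[0,0,0],"hand":0.0854},
    {"translation":[-0.02,-0.04,0],"angular":[0,0,0],"hand":0.0854},
    {"translation":[0,0,0],"angular":[0,0,0],"hand":0.0854}
  ]
}}

```text
time_s: 20.18
eef_pos: [0.4104, -0.4782, 0.2148]
eef_rot: [-0.0, 0.666, 0.746, 0.0]
wrist_force: [0.4, -0.3, 1.8]
opening: 1.0
```

```bash
python3 - <<'E'
from bench import ctrl
from h import *
import pickle
o=ctrl.get_obs();print(o["time_s"],o["wrist_force"].round(1),o["eef_pos"])
s=ctrl.camera("scene");cv2.imwrite("pics/s15.png",cv2.resize(s["img"][140:225,305:405,::-1],None,fx=7,fy=7,interpolation=cv2.INTER_CUBIC))
t=ctrl.camera("top");cv2.imwrite("pics/t15.png",cv2.resize(t["img"][130:200,115:210,::-1],None,fx=8,fy=8,interpolation=cv2.INTER_CUBIC));pickle.dump((s,t),open("c15.pkl","wb"))
np.set_printoptions(precision=1,suppress=True)
pts=[[a,b,z] for a,b,z in((.1095,-.018,.045),(.1095,.018,.045),(-.0185,-.018,.045),(.0635,-.012,.085),(.0475,-.012,.085),(.0475,.012,.085))]
W=np.array([np.r_[S+XB*a+YB*b,z] for a,b,z in pts])
print((proj(s,W)-[305,140])*7+3);print((proj(t,W)-[115,130])*8+3.5)
E
```

```text
20.175 [ 0.4 -0.3  1.8] [ 0.41042991 -0.47820617  0.21479602]
[[469.  273.5]
 [373.  232.7]
 [286.5 489.7]
 [410.7 246. ]
 [387.6 272.3]
 [319.8 243.1]]
[[131.8 249.4]
 [144.4 395.1]
 [659.2 188.1]
 [288.2 213.8]
 [356.8 205.8]
 [366.3 306.5]]
```

View pics/s15.png

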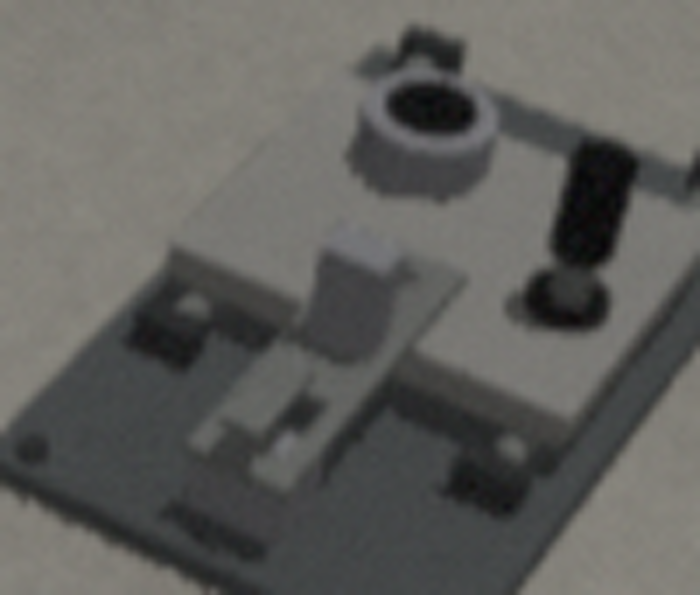

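View pics/t15.png

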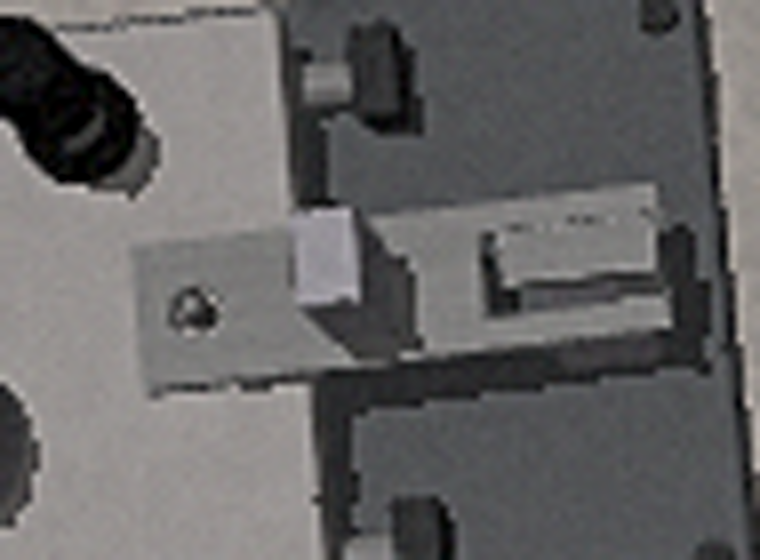

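Scene crop: the plate is flat on both tops, under the head, with its hole end at (465,273) against a predicted (469,274) for flat. Top crop: the pin is in the hole at (193,310), the head is above the eye, and the carriage edge is unchanged. Hand in.

```bash
python3 -c "
from bench import ctrl
print(ctrl.hand_in())"
```

```text
the job is handed in; nothing more can be done
None
```

The slit-lamp base is ready to move: the carriage is home and the lock plate with the oblong eye is fitted. I handed the job in at about 20 s; it returned no verdict.

- **Carriage:** I gripped the joystick and pulled the carriage about 46 mm to its stop. It would not move further under 11 N. Afterwards I measured the pin 94.4 mm from the stud axis; 95 mm is fully home.
- **Lock plate:** I tilted it 40°, took the bar down past the end of the stud head and under it, then levelled it over the pin. It was resting with about 6 N of support when I let go.
- **Last checks:** In the top and scene views the plate lies flat under the head. Its corners match the expected flat position to about 1 mm, the pin stands through the hole, and the carriage edge has not moved. The arm was well clear of everything.
- **Other plates:** I did not touch the two-hole plate or the purple look-alike. In the last full top view both were where they started.
- **Small disagreement:** While the plate was in the gripper, its measured pose varied by 1–3 mm between views. I used a middle value. At hand-in no check was failing.

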